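# Lock the microscope lamp cover with the slot driver

### The job

The quarter-turn lock on the cover of the microscope's lamp house is still open. Take the slot driver from its stand, find the slot gently with its blade, turn the lock clockwise with the driver until it is fully home against its stop without pressing or forcing it hard (it takes only a light touch), then put the driver back upright in its stand, all the way down. Leave the other things on the bench where they are.

Things in the scene. Friction and masses are not known exactly. Their poses are not given: they have to be found in the camera images.
- lamphouse: the lamp house, a low cream box 160 x 120 x 53 mm with a black cover plate on top, fixed to the bench. Origin: centre of its underside; x along its long side (lens tube at the +x end), y across, z up. Near its -x end sits the lock (cam): a round steel head 28 mm across, 6 mm proud of the cover, with one straight square-edged slot right across its middle, 4.4 mm wide and 5.5 mm deep
- cam_hole (a point): centre of the cam's hole in the cover, at the height of the top of the cam's head (59 mm above the bench), 25 mm from the lamp house's centre to its -x; axes as the lamp house's. The cam floats: its true centre lies up to 3 mm off this point along x and up to 3 mm along y, so the slot must be found by feel. It stays where it lies and slides if pushed sideways with about 4 N
- cam (a joint): turn of the cam in rad, clockwise from above. At 0 the slot lies along the lamp house's x; at 1.571 along its y, the cam against a hard stop (locked). Starts between 0 and 0.3 and stays where it is left. Turning takes 0.06 to 0.09 N m; the stop resists firmly and bears a further 0.2 N m at most. Play and give let the driver turn 0.1 to 0.2 rad farther than the cam
- driver_grip (a point): centre of the handle of the slot driver, half-way up it, 76 mm above the blade's tip. The handle is black, 28 mm (driver's x) by 18 mm (driver's y) and 60 mm tall, with flat sides; grasp it across the 18 mm. Axes as the driver's
- driver: the slot driver, about 120 g, standing upright, blade down. Origin: middle of the blade's tip; z up along the driver. Flat steel blade 18 mm wide (x), 3 mm thick (y) and 12 mm high, shank 8 mm thick above it, a collar 32 mm across and 6 mm thick from 40 to 46 mm above the tip, then the handle from 46 to 106 mm
- stand: the driver's stand, a grey block 70 x 70 x 55 mm, fixed to the bench. Origin: centre of its underside. In its top is one oblong hole 25 mm (x) by 15 mm (y), 50 mm deep, in the middle; the driver hangs in it by its collar on the block's top, its tip then 15 mm above the bench, blade along the hole's long way
- oil_bottle: bystander: small amber bottle with black cap, 34 mm across, 62 mm tall; origin under its centre
- objective: bystander: microscope objective standing on its wide end, 33 mm across, 45 mm tall; origin under its centre
- slide_box: bystander: closed box for slides, 86 x 35 x 34 mm; origin under its centre
Not all that is in view belongs to the job. Of the things that look like the driver, the smaller one is meant. Of the things that look like the stand, take the one that is nearest to the robot's base at the start.

How it is judged (in metres and radians):
On the way, in this order (a step that is already met when the one before it is completed fails the run):
1. the driver is lifted clear of its stand (z of driver in the frame of stand above 0.057 m), for 0.1 s.
2. the lock is turned home (past 1.52 rad) with the driver's blade in its slot (value of joint cam above 1.52 rad and horizontal distance between driver and cam_hole below 0.012 m and z of driver in the frame of cam_hole below -0.002 m and angle between driver's own z axis and vertical below 0.2 rad), for 0.1 s.
At the end, for the whole second after the job is handed in: The lock stands against its stop (cam above 1.52 rad); the driver stands released and at rest in its stand: its tip within 7 mm of the stand's middle sideways and 10 to 18.5 mm above the stand's underside (collar down on the block), leaning less than 0.12 rad (value of joint cam above 1.52 rad and horizontal distance between driver and stand below 0.007 m and z of driver in the frame of stand between 0.01 and 0.0185 m and angle between driver's own z axis and vertical below 0.12 rad and linear speed of driver below 0.02 m/s); the robot touches nothing.
It fails at once if the driver is pressed or forced against the lamp house or its lock with more than 60 N (contact force between driver and lamphouse above 60 N).
It fails at once if the robot itself touches the lamp house or its lock with more than 2 N (contact force between any of the fingers, the arm and lamphouse above 2 N).
It fails at once if a bystander is moved more than 15 mm or knocked over (distance of any of oil_bottle, objective, slide_box from where it was at the start of the episode above 0.015 m or angle between any of oil_bottle, objective, slide_box's own z axis and vertical above 0.3 rad).
It also fails if it takes over 72 s, if anything falls off the work surface, if the arm or the gripper's body presses on something with over 40 N, if the wrist force passes 120 N, or if a joint passes its speed limit or range.

### The arm

A 6-joint arm with a two-finger parallel gripper is mounted at the origin on the work surface. World frame = base frame: x ahead of the robot, y to its left, z up, the work surface at z = 0. Lengths are in m, angles in degrees, forces in N, time in s.
With the tool pointing down it reaches from about 0.3 to 0.95 m from the base axis. Payload 3.1 kg.
Tool frame: the origin (TCP) lies between the finger pads; the fingertips stand 25 mm ahead of it and the grasp point (between the pads) lies 6 mm ahead of it; z points along the fingers, y is the direction in which the jaws open and shut (so a half turn about z gives the same grasp; the last joint's range is limited). The gripper opens to 85 mm and grips with 20 to 120 N. Pads are 22 mm wide; open, the fingers measure 114 mm over their backs; the gripper's body (76 mm by 85 mm) begins 54 mm behind the grasp point. The pads swing forward as they close: fully open they stand 13 mm farther back than shut.
Start: joints at [-72.691, 17.653, 93.61, -0, 68.738, -3.994], TCP at [0.227, -0.582, 0.256] pointing down, gripper open.
Joint ranges: [-175.34, 175.34], [-45.06, 112.39], [2.9, 150.54], [-68.45, 248.45], [3.09, 151.38], [-168.51, 168.51]. Speed limits (degrees/s): [159.86, 159.86, 180, 180, 180, 180].

### API

Orientations are given as [roll, pitch, yaw] about the fixed x, y, z axes, in that order (R = Rz(yaw) Ry(pitch) Rx(roll)).
In Python, from rig import * gives the robot as it stands.
- The arm moves only by the shell command python3 -m pendant 'ROWS' [OPENING] [FORCE]. ROWS is JSON, one flat list of numbers, 6 for each row, row after row: the shift along the tool's x, y, z in cm, then the turn, a rotation vector about the tool's x, y, z in degrees. In form: [x, y, z, rx, ry, rz, x, y, z, rx, ry, rz, ...]. A call has 1 to 5 rows; each row is the pose to reach, as a shift and turn from the pose commanded when the call began, along the tool's axes at that moment; what a row does not reach only later rows make up. A row lasts 1/10 s, in which the tool goes at most 50 mm and 8.59 degrees, less where a joint would pass 70% of its speed; a pose out of reach is approached as far as the arm can. A call with a gripper value outside its range is refused whole. OPENING is the finger opening in cm, from 0 to 8.54, set as the call begins (- or left out, the last holds). The fingers move at their own pace and stop on an object; FORCE is the grip in N (left out, the last holds). Time passes only in rows, so rows that repeat a pose let the fingers close. It gives the time, the measured TCP pose, the force and the opening at its end, in the units of the state.
- read_state(): the state, without advancing time (a new reading comes with each control period).
- read_camera(name): name is "scene" or "top"; returns a dict with "pixels" (480x640x3 uint8, blue, green, red), "fx", "fy", "cx", "cy" (pixels), "k1" (the pictures are not rectified: a ray, as slopes to the right and down, at radius r is drawn at 1 + k1 r^2 times it, then the intrinsics apply), "cam_to_world" (4x4, takes a point from camera to world coordinates). Camera axes: x right, y down, z forward; pixel columns grow to the right and rows downward; lengths in m; the calibration is good to about 2 mm. A picture is of the moment at which its call begins. There is no depth.
- job_done(): hands the job in, once; it reports no verdict.
Trained networks look in a picture, given as the dict that the camera call returned (one of the last four; its "shot" number tells which), for a name from the list of things; names that differ only in an ending like _2 or _b are one class to them, and where a whole thing is asked for, a point or a joint stands for the part that bears it (a point fixed in the world has none). Each returns a list of dicts, best first, with "p" (0 to 1); they miss things now and then, are a little off and sometimes report something else, mostly with a low value. They report only what shows in the picture. A call takes as long as a camera call. They do not tell look-alikes from the thing itself.
- regions_of(picture, target): "mask" (480x640 bool, what is visible of it) and "extent" ([left, top, width, height] in pixels, round what is visible of it).
- pinpoint(picture, target): "position" ([column, row] in pixels: a listed point, or the origin of a listed thing).
The state is a dict: "time_s": time; "joint_positions": joint angles; "joint_velocities": joint speeds; "joint_torque": joint torques, N m; "tool_pos": TCP position; "tcp_rot": TCP orientation; "force": force on the tool from outside, world axes, zero at the start; "moment": the same for the moment, N m; "grip_width": finger opening in m.
Only numpy, scipy, OpenCV 4.12 (cv2) and the standard library are available. Lean on these libraries where they do the work, as an engineer would, in place of code of your own. Each camera call takes 0.05 s, during which the arm holds its last target.

## Working session

There is one attempt and no reset: what is moved stays moved. The work goes in short steps, Python scripts to look and compute and a shell command to move; the robot and the scene stay as the last step left them, time stands still between calls to the robot, and variables do not carry over. Pictures are saved under pics/ and viewed, and the job is handed in when it is done.

```bash
ls; mkdir -p pics; python3 - <<'E'
from rig import *
import cv2
for n in ("scene","top"):
    c=read_camera(n); cv2.imwrite(f"pics/{n}0.png",c["pixels"])
    print(n,c["fx"],c["fy"],c["cx"],c["cy"],c["k1"],c["cam_to_world"])
    for t in ("driver","driver_grip","stand","lamphouse","cam_hole","cam","oil_bottle","objective","slide_box"):
        try:
            print(t,[(round(d["p"],2),[round(float(v)) for v in d["position"]]) for d in pinpoint(c,t)],[(round(d["p"],2),d["extent"]) for d in regions_of(c,t)])
        except Exception as e: print(t,e)
print(read_state())
E
```

```text
pics
scene 450.2082422323321 450.2082422323321 317.4681165602354 234.55330422450584 -0.09174114624523862 [[ 0.6045178   0.58771168 -0.53772968  1.11085742]
 [ 0.79651617 -0.45525233  0.39787852 -0.42974615]
 [-0.01096484 -0.66883503 -0.74332999  0.81705759]
 [ 0.          0.          0.          1.        ]]
driver [(0.7, [252, 317]), (0.57, [300, 348])] [(0.97, [287.6, 300.4, 22.4, 50.9]), (0.79, [237.9, 280.6, 18.8, 32.5])]
driver_grip [(0.62, [296, 322]), (0.59, [248, 297])] [(0.93, [286.5, 300.9, 23.3, 51.2]), (0.9, [236.5, 282.2, 19.9, 32.2])]
stand [(0.73, [251, 319]), (0.62, [198, 368])] [(0.66, [170.0, 332.5, 53.0, 58.1]), (0.61, [227.0, 291.8, 49.4, 46.9])]
lamphouse [(0.78, [303, 239])] [(0.86, [263.2, 197.7, 78.6, 66.1])]
cam_hole [(0.89, [294, 214]), (0.32, [248, 297])] [(0.57, [262.1, 195.6, 83.6, 67.1])]
cam it knows: cam_hole, driver, driver_grip, lamphouse, objective, oil_bottle, slide_box, stand
oil_bottle [(0.52, [431, 216]), (0.28, [248, 297])] [(0.78, [421.7, 198.0, 16.9, 20.9])]
objective [(0.64, [212, 270])] [(0.77, [205.8, 256.1, 11.5, 18.3])]
slide_box [(0.58,
[... 1193 characters left out ...]
 307.8, 32.0, 48.5])]
{'time_s': 1.7, 'joint_positions': array([-7.26895751e+01,  1.76519373e+01,  9.36110078e+01, -1.03610296e-03,
        6.87368480e+01, -3.99255620e+00]), 'joint_velocities': array([ 0.00191499,  0.00071595, -0.01678236,  0.02156745,  0.03865734,
        0.10481489]), 'joint_torque': array([-6.74388707e-05, -4.15273333e+01, -2.77070814e+01, -1.65871315e-04,
        9.20881612e-04,  4.82773544e-06]), 'tool_pos': array([ 0.22704217, -0.58230357,  0.25627204]), 'tcp_rot': array([1.79999861e+02, 9.77636355e-04, 2.13033569e+01]), 'force': array([-0.16851184, -0.52878665, -0.95545147]), 'moment': array([ 0.00904966, -0.03054909,  0.02930661]), 'grip_width': 0.08540206784697174}
```

View pictures.

View pics/scene0.png

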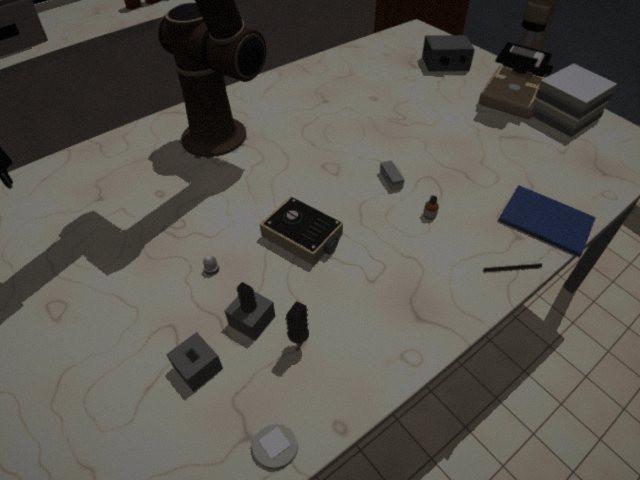

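View pics/top0.png

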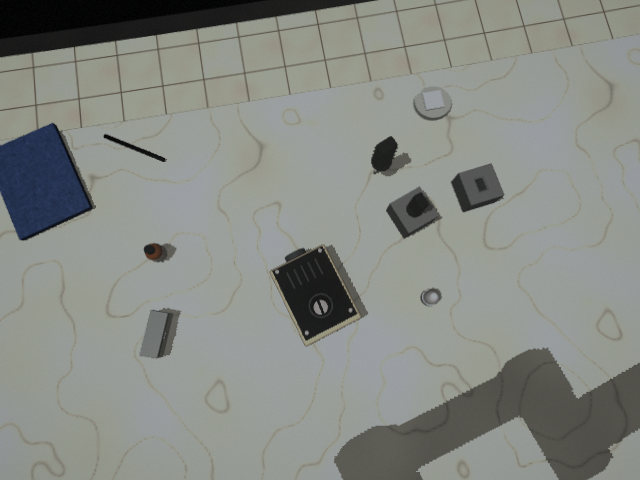

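Candidates: the driver in the occupied stand (scene 248,297 / top 415,205) versus one standing free on the bench (scene 298,322 / top 383,153), and the occupied stand versus the empty one (scene 195,360 / top 478,187). I'll measure both pairs and enlarge.

```bash
cat > h.py <<'E'
from rig import *
import numpy as np, cv2
def ray(c,px):
    d=((px[0]-c["cx"])/c["fx"],(px[1]-c["cy"])/c["fy"]); u=np.array(d)
    for _ in range(30): u=np.array(d)/(1+c["k1"]*(u@u))
    T=np.array(c["cam_to_world"]); v=T[:3,:3]@np.array([u[0],u[1],1]); return T[:3,3],v/np.linalg.norm(v)
def onz(c,px,z):
    o,v=ray(c,px); return o+v*(z-o[2])/v[2]
def tri(rs):
    A=np.zeros((3,3));b=np.zeros(3)
    for o,v in rs:
        P=np.eye(3)-np.outer(v,v);A+=P;b+=P@o
    p=np.linalg.solve(A,b); return p,[np.linalg.norm((np.eye(3)-np.outer(v,v))@(p-o)) for o,v in rs]
def proj(c,p):
    T=np.array(c["cam_to_world"]); q=T[:3,:3].T@(np.array(p)-T[:3,3]); u=q[:2]/q[2]; u=u*(1+c["k1"]*(u@u))
    return np.array([c["fx"]*u[0]+c["cx"],c["fy"]*u[1]+c["cy"]])
E
python3 - <<'E'
from h import *
s=read_camera("scene");t=read_camera("top")
np.save("pics/s.npy",s,allow_pickle=True);np.save("pics/t.npy",t,allow_pickle=True)
def up(c,x,y,w,h,k): return cv2.resize(c["pixels"][y:y+h,x:x+w],None,fx=k,fy=k,interpolation=cv2.INTER_CUBIC)
cv2.imwrite("pics/s1.png",up(s,160,270,160,130,5))
cv2.imwrite("pics/t1.png",up(t,360,125,160,120,5))
cv2.imwrite("pics/t2.png",up(t,255,235,120,115,5))
for n in ("driver_grip","driver","stand","cam_hole","lamphouse"):
    ps=pinpoint(s,n);pt=pinpoint(t,n)
    for a in ps:
        for b in pt:
            p,e=tri([ray(s,a["position"]),ray(t,b["position"])])
            if e[0]<.02: print(n,np.round(a["position"]),np.round(b["position"]),p.round(4),np.round(e[0],4))
E
```

```text
driver_grip [247. 300.] [421. 206.] [ 0.6298 -0.2524  0.081 ] 0.0037
driver_grip [296. 321.] [383. 151.] [ 0.741  -0.2044  0.1016] 0.0024
driver [252. 316.] [409. 213.] [ 0.6306 -0.2464  0.0174] 0.0006
driver [298. 349.] [378. 170.] [ 0.7406 -0.2079 -0.0022] 0.0012
stand [253. 321.] [408. 216.] [ 0.6302 -0.2465 -0.0009] 0.001
stand [196. 368.] [475. 189.] [ 0.6599 -0.3936  0.0097] 0.0004
cam_hole [292. 212.] [319. 306.] [ 0.4749 -0.0326  0.0676] 0.0011
lamphouse [301. 238.] [316. 298.] [ 0.4966 -0.0278 -0.0102] 0.0009
```

View pics/s1.png

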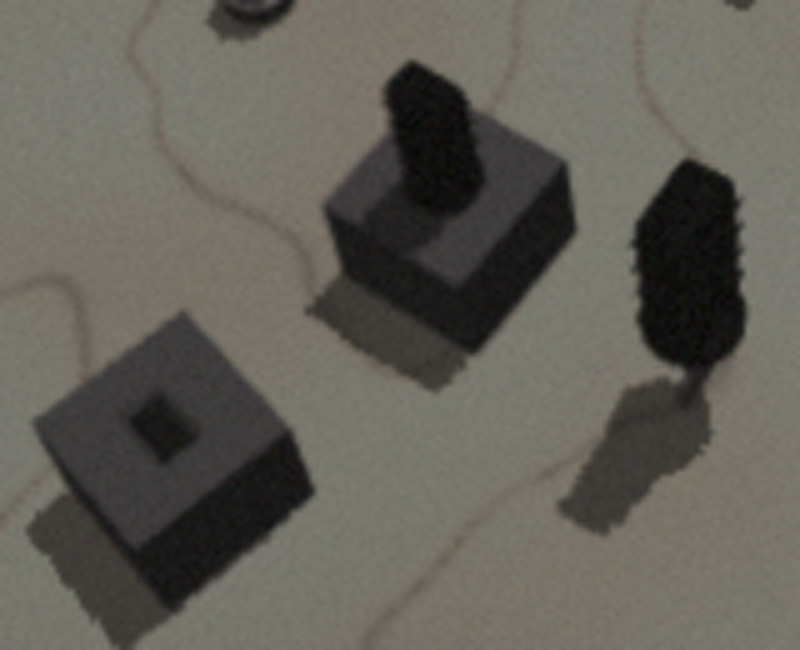

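View pics/t1.png

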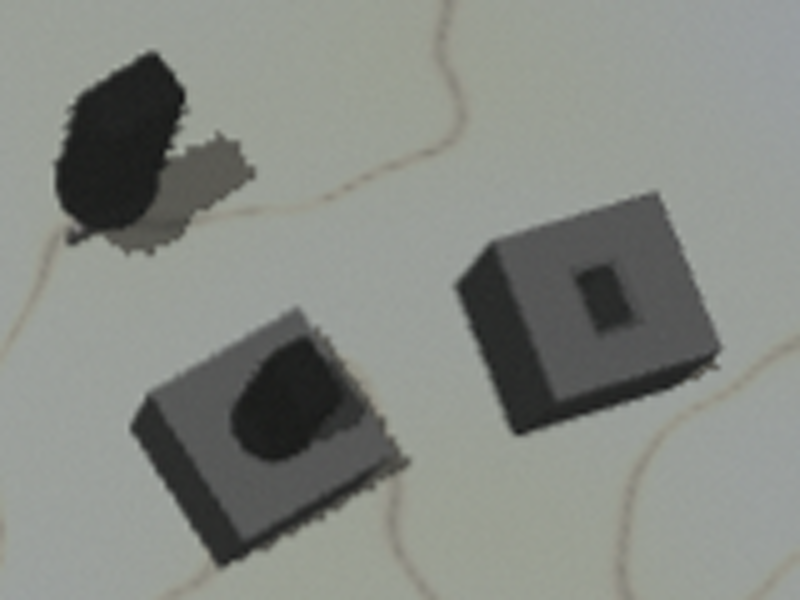

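View pics/t2.png

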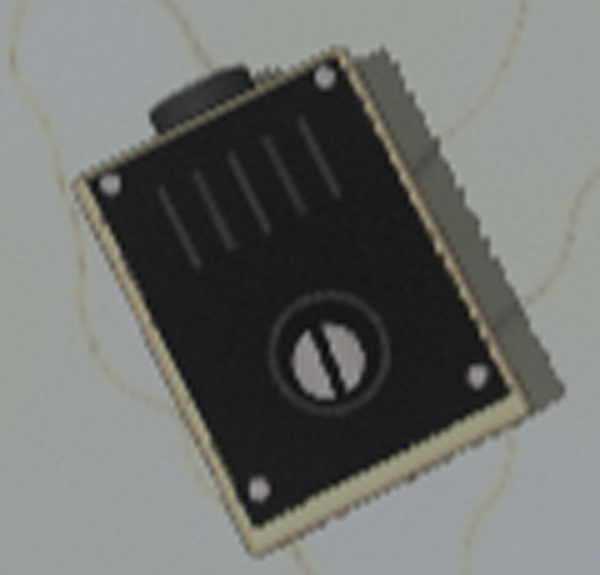

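```bash
cat > fit.py <<'E'
from h import *
from scipy.optimize import least_squares, minimize
s=np.load("pics/s.npy",allow_pickle=True).item();t=np.load("pics/t.npy",allow_pickle=True).item()
def up2(p,off): return (np.array(p,float)+.5)/5-.5+np.array(off)
def T(x,y,a,pts):
    c,si=np.cos(a),np.sin(a); pts=np.array(pts,float); return np.c_[x+c*pts[:,0]-si*pts[:,1],y+si*pts[:,0]+c*pts[:,1],pts[:,2]]
tc=up2([(297,308),(405,462),(240,543),(150,395)],(360,125))
sc=up2([(485,108),(568,165),(460,287),(326,208)],(160,270))
for c,k,n in((t,tc,'t'),(s,sc,'s')): print(n,[onz(c,p,.055).round(4) for p in k], np.mean([onz(c,p,.055) for p in k],0))
def near(c,q,k):
    return np.concatenate([min(((np.array(proj(c,w))-p) for w in q),key=np.linalg.norm) for p in k])
sq=[(a*.035,b*.035,.055) for a in(1,-1) for b in(1,-1)]
f=lambda v:np.concatenate([near(t,T(*v,sq),tc),near(s,T(*v,sq),sc)])
for g in (t,),(s,),(t,s):
    f=lambda v:np.concatenate([near(c,T(*v,sq),tc if c is t else sc) for c in g])
    r=min((least_squares(f,[.63,-.2465,a]) for a in (.2,.5,.9,1.3)),key=lambda r:r.cost); print("stand",r.x[:2].round(4),np.degrees(r.x[2])%90,r.cost)
x,y,a=r.x
for c in (s,t):
  M=[d for d in regions_of(c,"driver")]
  for k in (0,1):
    best=0
    box=[(i*.014,j*.009,z) for i in(1,-1) for j in(1,-1) for z in(.061,.121)]+[(.016*np.cos(w),.016*np.sin(w),z) for w in np.arange(0,6.3,.4) for z in(.055,.061)]
    h=cv2.convexHull(np.array([proj(c,w) for w in T(x,y,a+k*np.pi/2,box)],np.float32)); im=np.zeros((480,640),np.uint8); cv2.fillConvexPoly(im,np.round(h).astype(int),1)
    dark=(c["pixels"].max(2)<40)
    sel=np.zeros_like(im); hh=h.reshape(-1,2); x0,y0=hh.min(0).astype(int)-4; x1,y1=hh.max(0).astype(int)+4; sel[y0:y1,x0:x1]=1
    print(k,[((m["mask"]&(im>0)).sum()/(m["mask"]|(im>0)).sum()).round(3) for m in M], np.degrees(a+k*np.pi/2)%180)
# draw
for c,n,(ox,oy,w,hh) in((s,'s',(210,270,80,80)),(t,'t',(375,175,80,80))):
  out=[]
  for k in(0,1):
    im=cv2.resize(c["pixels"][oy:oy+hh,ox:ox+w],None,fx=5,fy=5,interpolation=cv2.INTER_CUBIC)
    im=np.clip(im.astype(int)*2,0,255).astype(np.uint8)
    for z in(.061,.121):
        q=np.array([proj(c,p) for p in T(x,y,a+k*np.pi/2,[(.014,.009,z),(.014,-.009,z),(-.014,-.009,z),(-.014,.009,z)])])
        cv2.polylines(im,[np.round((q-[ox,oy]+.5)*5-.5).astype(int)],True,(0,255,0),1)
    q=np.array([proj(c,p) for p in T(x,y,a,[(.035,.035,.055),(.035,-.035,.055),(-.035,-.035,.055),(-.035,.035,.055)])])
    cv2.polylines(im,[np.round((q-[ox,oy]+.5)*5-.5).astype(int)],True,(0,0,255),1)
    out.append(im)
  cv2.imwrite(f"pics/fit_{n}.png",np.hstack(out))
E
python3 fit.py
```

```text
t [array([ 0.6736, -0.2681,  0.055 ]), array([ 0.6045, -0.2958,  0.055 ]), array([ 0.5842, -0.2254,  0.055 ]), array([ 0.6489, -0.2033,  0.055 ])] [ 0.62782061 -0.24816197  0.055     ]
s [array([ 0.6077, -0.2154,  0.055 ]), array([ 0.6518, -0.2036,  0.055 ]), array([ 0.6732, -0.2681,  0.055 ]), array([ 0.6101, -0.2919,  0.055 ])] [ 0.63569944 -0.24476426  0.055     ]
stand [ 0.6278 -0.2482] 19.384921922242675 2.544597838887662
stand [ 0.6351 -0.2447] 12.989946908029523 34.77322187764377
stand [ 0.631  -0.2464] 16.621768203485598 59.362551003508344
0 [np.float64(0.0), np.float64(0.77), np.float64(0.0)] 16.621768203485598
1 [np.float64(0.0), np.float64(0.705), np.float64(0.0)] 106.62176820348559
0 [np.float64(0.0), np.float64(0.845)] 16.621768203485598
1 [np.float64(0.0), np.float64(0.845)] 106.62176820348559
```

```bash
sed -i 's/(\[(485,108),/([/' fit.py; python3 fit.py
```

```text
t [array([ 0.6736, -0.2681,  0.055 ]), array([ 0.6045, -0.2958,  0.055 ]), array([ 0.5842, -0.2254,  0.055 ]), array([ 0.6489, -0.2033,  0.055 ])] [ 0.62782061 -0.24816197  0.055     ]
s [array([ 0.6518, -0.2036,  0.055 ]), array([ 0.6732, -0.2681,  0.055 ]), array([ 0.6101, -0.2919,  0.055 ])] [ 0.64502857 -0.25454665  0.055     ]
stand [ 0.6278 -0.2482] 19.384921922242675 2.544597838887662
stand [ 0.63   -0.2474] 19.601016766032537 0.5401288308626911
stand [ 0.6286 -0.2478] 19.637141383057156 4.172634615923521
0 [np.float64(0.0), np.float64(0.805), np.float64(0.0)] 109.63714138305716
1 [np.float64(0.0), np.float64(0.845), np.float64(0.0)] 19.637141383057156
0 [np.float64(0.0), np.float64(0.776)] 109.63714138305716
1 [np.float64(0.0), np.float64(0.865)] 19.637141383057156
```

View pics/fit_s.png

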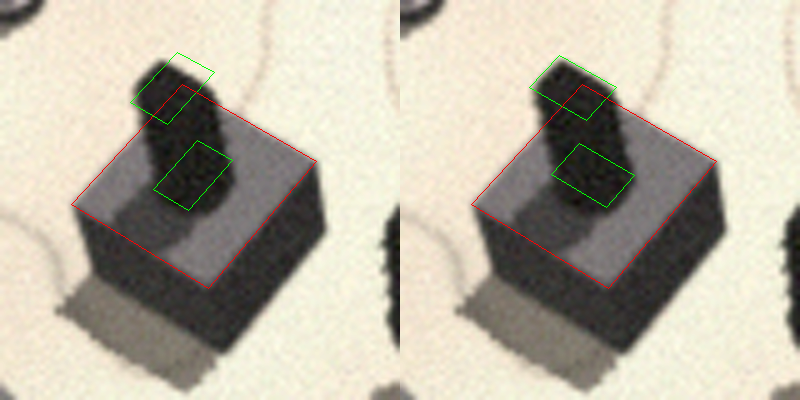

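View pics/fit_t.png

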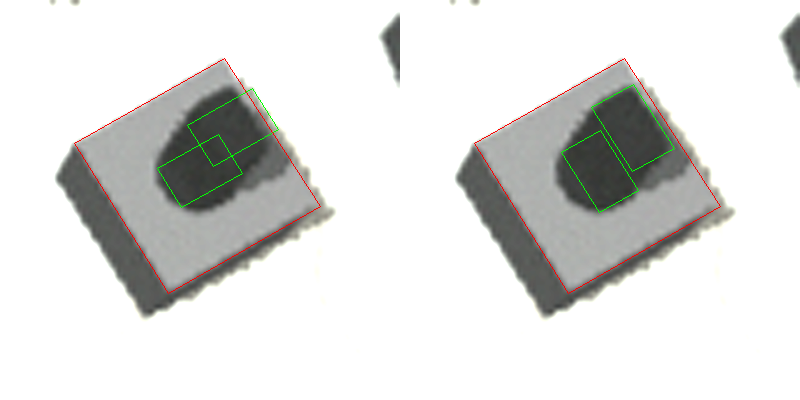

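```bash
cat > fit2.py <<'E'
from fit import *
print('-----')
# driver fit
def dark(c,roi,th):
    x,y,w,h=roi; m=np.zeros((480,640),np.uint8); m[y:y+h,x:x+w]=(c["pixels"].max(2)<th)[y:y+h,x:x+w]; return m
for c,roi in ((s,(225,275,40,45)),(t,(400,185,40,40))):
    x0,y0,w,h=roi; print(np.percentile(c["pixels"].max(2)[y0:y0+h,x0:x0+w],[2,5,10,20,30,40,50,70]))
MS=dark(s,(232,278,24,38),42); 
MT=dark(t,(403,188,28,32),45)
cv2.imwrite("pics/masks.png",cv2.resize(np.hstack([MS[270:330,210:290],MT[175:235,375:455]])*255,None,fx=5,fy=5,interpolation=cv2.INTER_NEAREST))
def sil(c,v):
    box=[(i*.014,j*.009,z) for i in(1,-1) for j in(1,-1) for z in(.061,.121)]+[(.016*np.cos(w),.016*np.sin(w),z) for w in np.arange(0,6.3,.3) for z in(.055,.061)]
    h=cv2.convexHull(np.array([proj(c,w) for w in T(*v,box)],np.float32)); im=np.zeros((480*4,640*4),np.uint8)
    cv2.fillConvexPoly(im,np.round((h+.5)*64-8).astype(np.int32),255,shift=4) if False else cv2.fillConvexPoly(im,np.round((h+.5)*4-.5).astype(np.int32),255)
    return cv2.resize(im,(640,480),interpolation=cv2.INTER_AREA)/255.
def cost(g):
    def f(v):
        r=0
        for c,M in g: 
            S=sil(c,v); r+=np.abs(S-M).sum()
        return r
    return f
for g in [((s,MS),),((t,MT),),((s,MS),(t,MT))]:
    r=minimize(cost(g),[.6286,-.2478,np.radians(19.6)],method="Nelder-Mead",options=dict(initial_simplex=[[.6286,-.2478,.34],[.633,-.2478,.34],[.6286,-.244,.34],[.6286,-.2478,.45]]))
    print("driver",r.x[:2].round(4),np.degrees(r.x[2]).round(1),r.fun)
# cam: bright head pixels
for c,roi,n in((t,(305,290,32,32),'t'),(s,(280,203,28,24),'s')):
    x0,y0,w,h=roi; g=c["pixels"].max(2)[y0:y0+h,x0:x0+w]
    m=(g>(g.max()*0.55)).astype(np.uint8)
    hull=cv2.convexHull(cv2.findNonZero(m)); (ex,ey),_,_=e=cv2.fitEllipse(hull)
    P=[onz(c,(u+x0,v+y0),.059) for v,u in zip(*np.nonzero(m))]; P=np.array(P)[:,:2]
    W=np.array([onz(c,(q[0][0]+x0,q[0][1]+y0),.059) for q in hull])[:,:2].astype(np.float32)
    print("cam",n,onz(c,(ex+x0,ey+y0),.059).round(4),cv2.minEnclosingCircle(W))
    cv2.imwrite(f"pics/cam_{n}.png",cv2.resize(c["pixels"][y0:y0+h,x0:x0+w],None,fx=16,fy=16,interpolation=cv2.INTER_CUBIC))
E
python3 fit2.py | sed -n '/-----/,$p'
```

```text
-----
[ 14.  16.  18.  23.  35.  59.  63. 121.]
[ 29.  29.  31.  37.  70.  87.  88. 108.]
driver [ 0.6319 -0.2498] 12.1 115.89411764705882
driver [ 0.6292 -0.2485] 24.3 34.39999999999999
driver [ 0.6297 -0.2491] 20.8 167.1764705882353
cam t [ 0.4742 -0.033   0.059 ] ((0.47433289885520935, -0.03313212841749191), 0.013884288258850574)
cam s [0.4222 0.0134 0.059 ] ((0.456868052482605, -0.01697292923927307), 0.03611910343170166)
```

```bash
python3 -c "
import cv2,numpy as np
a=cv2.imread('pics/cam_t.png');b=cv2.imread('pics/cam_s.png')
b=cv2.copyMakeBorder(b,0,max(0,a.shape[0]-b.shape[0]),0,0,0);b=cv2.resize(b,None,fx=1,fy=1)
im=np.hstack([a,b]);print(im.shape);cv2.imwrite('pics/cams.png',cv2.resize(im,None,fx=.8,fy=.8))"
```

```text
(512, 960, 3)
```

View pics/cams.png

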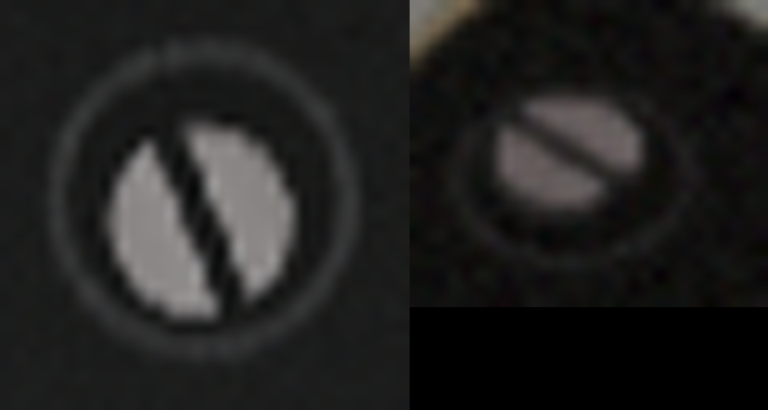

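View pics/masks.png

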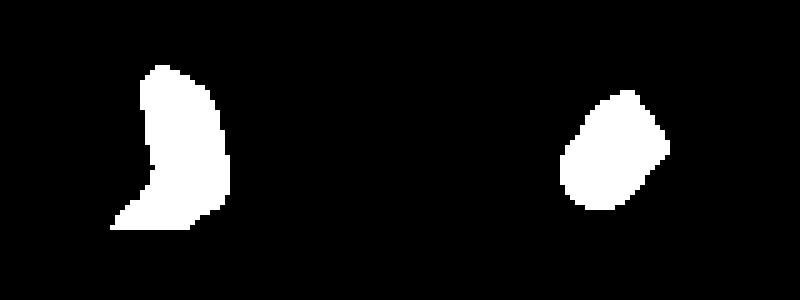

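```bash
sed -i 's/(232,278,24,38),42)/(232,278,28,36),28)/; s/(280,203,28,24)/(284,208,16,12)/' fit2.py; python3 fit2.py | sed -n '/-----/,$p'
python3 - <<'E'
from h import *
s=np.load("pics/s.npy",allow_pickle=True).item();t=np.load("pics/t.npy",allow_pickle=True).item()
k=12.8
for c,o,a,b in((t,(305,290),(168,138),(234,303)),(s,(280,203),(105,112),(210,180))):
    P=[onz(c,np.array(p)/k-.5+o,.059) for p in(a,b)]; d=P[1]-P[0]; print(P[0].round(4),P[1].round(4),np.degrees(np.arctan2(d[1],d[0]))%180)
# lamphouse screws + corners, t2 crop
q=[(325,78),(110,183),(258,488),(478,376)]
W=np.array([onz(t,(np.array(p)+.5)/5-.5+np.array((255,235)),.054) for p in q]); print(W.round(4),W.mean(0))
for i,j in((0,3),(1,2)): d=W[i]-W[j]; print(np.degrees(np.arctan2(d[1],d[0])),np.linalg.norm(d))
for i,j in((1,0),(2,3)): d=W[i]-W[j]; print(np.degrees(np.arctan2(d[1],d[0])),np.linalg.norm(d))
E
```

```text
-----
[ 14.  16.  18.  23.  35.  59.  63. 121.]
[ 29.  29.  31.  37.  70.  87.  88. 108.]
driver [ 0.63  -0.249] 13.4 83.75686274509803
driver [ 0.6292 -0.2485] 24.3 34.39999999999999
driver [ 0.6288 -0.248 ] 20.3 132.10196078431375
cam t [ 0.4742 -0.033   0.059 ] ((0.47433289885520935, -0.03313212841749191), 0.013884288258850574)
cam s [ 0.4743 -0.033   0.059 ] ((0.474124014377594, -0.033215008676052094), 0.013414289802312851)
[ 0.4872 -0.0305  0.059 ] [ 0.462  -0.0358  0.059 ] 11.969800424152822
[ 0.4597 -0.0349  0.059 ] [ 0.4861 -0.0297  0.059 ] 11.184108131857629
[[ 0.5815 -0.0509  0.054 ]
 [ 0.5559  0.0374  0.054 ]
 [ 0.4333  0.0007  0.054 ]
 [ 0.4593 -0.0878  0.054 ]] [ 0.50750879 -0.0251365   0.054     ]
16.761381150075017 0.12770120346044628
16.649075808101124 0.12793986815154218
106.19336048071399 0.09198868303405873
106.34299810707286 0.09223739618863795
```

```bash
cat > go.py <<'E'
import sys
from h import *
# usage: go.py x y z yaw -> shift (cm) and rz (deg) from measured pose in tool axes
from scipy.spatial.transform import Rotation as R
x,y,z,w=map(float,sys.argv[1:5]); st=read_state()
R0=R.from_euler("xyz",st["tcp_rot"],degrees=True); R1=R.from_euler("xyz",[180,0,w],degrees=True)
print("t",st["time_s"],"pos",st["tool_pos"].round(4),"rot",st["tcp_rot"].round(2),"F",st["force"].round(2),"M",st["moment"].round(3),"grip",round(st["grip_width"],4))
print("shift cm",(R0.inv().apply(np.array([x,y,z])-st["tool_pos"])*100).round(2),"rot",(R0.inv()*R1).as_rotvec(degrees=True).round(2),"joints",st["joint_positions"].round(1))
E
python3 -m pendant '[4.5,-1.5,0,0,0,-8.5, 9,-3,0,0,0,-17, 13.5,-4.5,0,0,0,-25.5, 18,-6,0,0,0,-34, 22.5,-7.5,0,0,0,-42.5]' 6
python3 go.py .629 -.2482 .2 199.8
```

```text
time_s: 3.2
tool_pos: [0.4106, -0.4295, 0.2565]
tcp_rot: [180.0, 0.0, 64.1]
force: [-1.1, -0.1, 0.1]
grip_width: 0.0599
t 3.2 pos [ 0.4106 -0.4295  0.2565] rot [1.7997e+02 1.0000e-02 6.4130e+01] F [-1.07 -0.06  0.06] M [-0.06  -0.019 -0.001] grip 0.0599
shift cm [25.84 11.74  5.65] rot [ 0.0000e+00  5.0000e-02 -1.3567e+02] joints [-50.5  14.3  97.9   0.   67.8 -24.6]
```

```bash
python3 -m pendant '[4.5,2,0,0,0,-8.5, 9,4,0,0,0,-17, 13.5,6,0,0,0,-25.5, 18,8.2,0,0,0,-34, 22.5,10.3,0,0,0,-42.5]'
python3 go.py .629 -.2482 .2 199.8
```

```text
time_s: 3.7
tool_pos: [0.6026, -0.2728, 0.2564]
tcp_rot: [180.0, 0.0, 106.7]
force: [0.7, -0.8, 0.0]
grip_width: 0.0598
t 3.7 pos [ 0.6026 -0.2728  0.2564] rot [1.7999e+02 3.0000e-02 1.0666e+02] F [ 0.72 -0.81  0.01] M [-0.033  0.014  0.016] grip 0.0598
shift cm [1.61 3.23 5.64] rot [-1.000e-02  3.000e-02 -9.314e+01] joints [-28.1  21.6  88.3  -0.   70.1 -44.8]
```

```bash
python3 -m pendant '[0.8,1.6,1,0,0,-8.5, 1.61,3.23,3,0,0,-17, 1.61,3.23,5,0,0,-25.5, 1.61,3.23,5.6,0,0,-34, 1.61,3.23,5.6,0,0,-42.5]'
python3 -m pendant '[0,0,0,0,0,-8.5, 0,0,0,0,0,-17, 0,0,0,0,0,-25.5, 0,0,0,0,0,-34, 0,0,0,0,0,-42.5]'
python3 go.py .629 -.2482 .098 199.8
```

```text
time_s: 4.2
tool_pos: [0.6267, -0.2488, 0.1978]
tcp_rot: [-180.0, -0.2, 149.2]
force: [0.0, -0.6, 0.3]
grip_width: 0.0603
time_s: 4.7
tool_pos: [0.6276, -0.2498, 0.2002]
tcp_rot: [180.0, -0.0, -168.3]
force: [-1.2, 0.3, -0.3]
grip_width: 0.0602
t 4.7 pos [ 0.6276 -0.2498  0.2002] rot [ 1.8000e+02 -1.0000e-02 -1.6835e+02] F [-1.22  0.32 -0.29] M [0.009 0.006 0.016] grip 0.0602
shift cm [-0.17  0.12 10.22] rot [ 0.   -0.01 -8.15] joints [ -25.4   26.1   88.8   -0.    65.1 -127. ]
```

```bash
python3 -m pendant '[-0.15,0.1,0,0,0,-8, -0.15,0.1,3,0,0,-8, -0.15,0.1,6,0,0,-8, -0.15,0.1,6,0,0,-8]'
python3 - <<'E'
from h import *
for n,(x,y) in(("scene",(170,200)),("top",(330,120))):
    c=read_camera(n); cv2.imwrite(f"pics/a_{n}.png",cv2.resize(c["pixels"][y:y+150,x:x+200],None,fx=4,fy=4,interpolation=cv2.INTER_CUBIC))
E
python3 go.py .629 -.2482 .098 199.8
```

```text
time_s: 5.1
tool_pos: [0.6252, -0.2468, 0.135]
tcp_rot: [179.6, -0.4, -160.7]
force: [-0.4, 0.6, -0.2]
grip_width: 0.0604
t 5.2 pos [ 0.6285 -0.2483  0.1397] rot [ 1.7992e+02 -8.0000e-02 -1.6070e+02] F [ 0.93 -0.43  0.84] M [ 0.009 -0.021 -0.005] grip 0.0599
shift cm [-0.06 -0.02  4.17] rot [ 0.08 -0.08 -0.5 ] joints [ -25.2   30.    90.7    0.    59.5 -134.6]
```

View pics/a_scene.png

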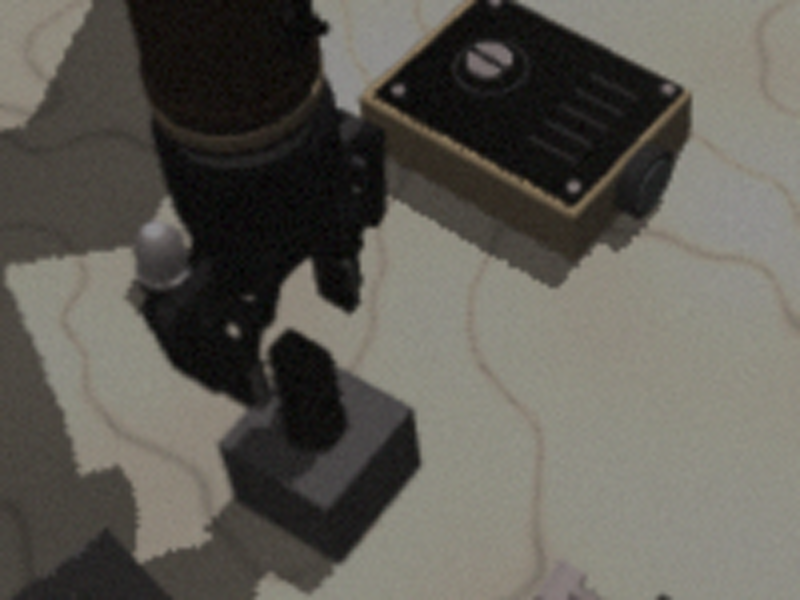

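View pics/a_top.png

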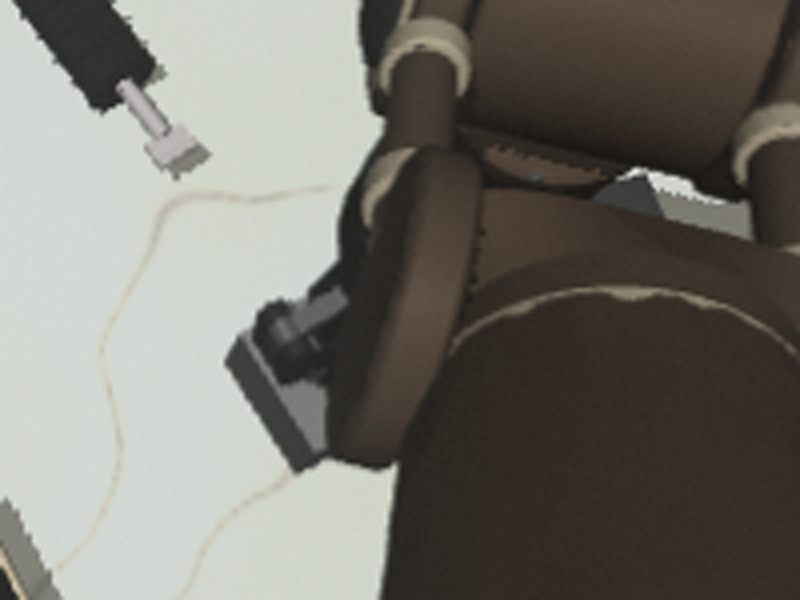

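The picture shows the open jaws astride the handle (scene crop 305,380) and the stand. The larger free-standing driver has also toppled. It now lies with its blade at about 185,150 in the top crop. I'll check whether it was already falling at the start.

```bash
python3 - <<'E'
import cv2,numpy as np
a=cv2.imread('pics/top0.png'); b=np.load("pics/t.npy",allow_pickle=True).item()["pixels"]
f=lambda i,x,y:cv2.resize(i[y:y+100,x:x+65],None,fx=6,fy=6,interpolation=cv2.INTER_CUBIC)
cv2.imwrite('pics/cmp.png',np.hstack([f(a,350,115),f(b,350,115)]))
E
```

```text
(no output)
```

View pics/cmp.png

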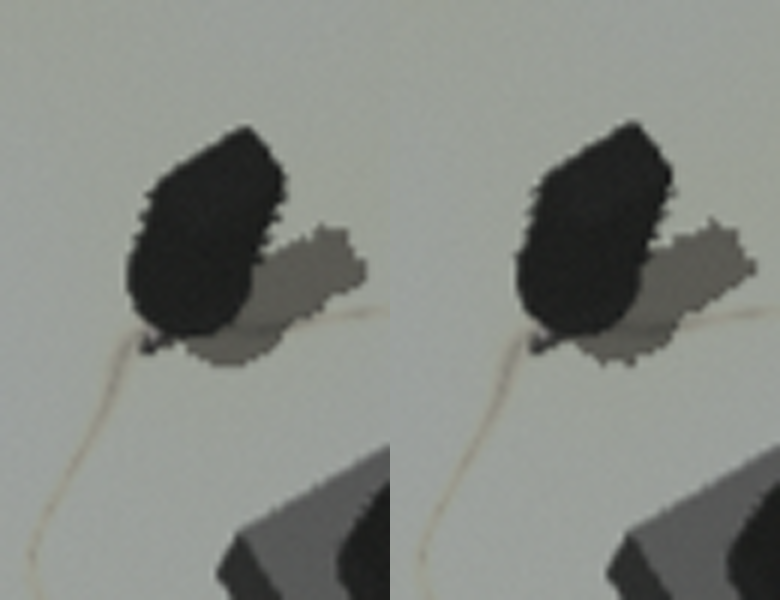

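The larger driver had already moved between the two early pictures while the arm stood still, so it was tipping over by itself. I'll go on with the grasp.

```bash
python3 -m pendant '[0,0,2,0,0,-0.5, 0,0,4,0,0,-0.5, 0,0,4.2,0,0,-0.5, 0,0,4.2,0,0,-0.5]'
python3 -m pendant '[0,0,0,0,0,0, 0,0,0,0,0,0, 0,0,0,0,0,0, 0,0,0,0,0,0, 0,0,0,0,0,0]' 0 60
python3 go.py .629 -.2482 .098 199.8
```

```text
time_s: 5.6
tool_pos: [0.6296, -0.2488, 0.0995]
tcp_rot: [-179.9, 0.1, -160.2]
force: [-0.6, 0.4, -0.2]
grip_width: 0.0599
time_s: 6.1
tool_pos: [0.6299, -0.2489, 0.0998]
tcp_rot: [-179.9, 0.1, -160.2]
force: [0.4, 0.9, 5.0]
grip_width: 0.0173
t 6.1 pos [ 0.6299 -0.2489  0.0998] rot [-1.7991e+02  1.0000e-01 -1.6020e+02] F [0.41 0.91 4.99] M [ 0.092  0.066 -0.001] grip 0.0173
shift cm [0.06 0.09 0.18] rot [-0.09  0.1   0.  ] joints [ -25.2   32.8   91.5    0.    55.5 -135. ]
```

```bash
python3 -m pendant '[0,0,0,0,0,0]'
python3 go.py .629 -.2482 .24 199.8
python3 -m pendant '[0,0,-2,0,0,0, 0,0,-5,0,0,0, 0,0,-8,0,0,0, 0,0,-12,0,0,0, 0,0,-12,0,0,0]'
python3 go.py .4742 -.033 .22 191.6
```

```text
time_s: 6.2
tool_pos: [0.6299, -0.2489, 0.0998]
tcp_rot: [-179.9, 0.1, -160.2]
force: [-0.3, -0.1, 5.5]
grip_width: 0.0178
t 6.2 pos [ 0.6299 -0.2489  0.0998] rot [-1.7991e+02  1.0000e-01 -1.6020e+02] F [-0.27 -0.12  5.53] M [ 0.103  0.056 -0.015] grip 0.0178
shift cm [  0.03   0.07 -14.02] rot [-0.09  0.1   0.  ] joints [ -25.2   32.8   91.5    0.    55.5 -135.1]
time_s: 6.7
tool_pos: [0.6326, -0.2501, 0.2251]
tcp_rot: [-179.5, 0.5, -160.2]
force: [0.2, -0.1, 0.4]
grip_width: 0.0173
t 6.7 pos [ 0.6326 -0.2501  0.2251] rot [-179.5     0.5  -160.19] F [ 0.21 -0.14  0.42] M [-0.005 -0.092 -0.025] grip 0.0173
shift cm [ 7.55 25.8   0.22] rot [-0.46  0.53  8.21] joints [ -25.2   24.8   87.5    0.    66.9 -135. ]
```

```bash
python3 -m pendant '[1.3,4.4,0,0,0,2, 2.6,8.8,0,0,0,4, 3.9,13.2,0,0,0,6, 5.2,17.6,0,0,0,8, 6.4,22,0,0,0,8.2]'
python3 go.py .4742 -.033 .18 191.6
```

```text
time_s: 7.2
tool_pos: [0.4919, -0.0617, 0.2167]
tcp_rot: [179.9, -0.1, -168.5]
force: [0.3, 1.0, -0.5]
grip_width: 0.0174
t 7.2 pos [ 0.4919 -0.0617  0.2167] rot [ 1.7993e+02 -1.2000e-01 -1.6847e+02] F [ 0.32  1.01 -0.46] M [ 0.043  0.01  -0.015] grip 0.0174
shift cm [1.15 3.16 3.67] rot [ 0.07 -0.12 -0.07] joints [ -12.2    6.   112.7    0.    61.5 -113.7]
```

```bash
python3 -m pendant '[0.6,1.7,0,0,0,0, 1.1,3.1,2,0,0,0, 1.1,3.1,4.5,0,0,0, 1.1,3.1,5,0,0,0, 1.1,3.1,5,0,0,0]'
python3 - <<'E'
from h import *
for n,(x,y) in(("scene",(240,140)),("top",(250,230))):
    c=read_camera(n); np.save(f"pics/b_{n}.npy",c,allow_pickle=True);cv2.imwrite(f"pics/b_{n}.png",cv2.resize(c["pixels"][y:y+110,x:x+130],None,fx=6,fy=5.4,interpolation=cv2.INTER_CUBIC))
    for t in("driver","driver_grip"): print(n,t,[(round(d["p"],2),d["position"]) for d in pinpoint(c,t)])
E
python3 go.py .4742 -.033 .16 191.6
```

```text
time_s: 7.7
tool_pos: [0.4763, -0.0351, 0.1669]
tcp_rot: [179.9, -0.2, -168.4]
force: [0.3, -0.1, -1.6]
grip_width: 0.0173
scene driver [(0.78, [290.9, 207.2]), (0.7, [306.8, 341.4])]
scene driver_grip [(0.84, [290.0, 181.3]), (0.56, [351.7, 371.0])]
top driver []
top driver_grip [(0.67, [347.6, 125.0]), (0.25, [407.3, 214.4])]
t 8.0 pos [ 0.4781 -0.0355  0.1693] rot [-1.7996e+02  1.1000e-01 -1.6843e+02] F [ 0.24 -0.38 -0.83] M [-0.04   0.006 -0.038] grip 0.0171
shift cm [0.34 0.32 0.92] rot [-0.04  0.11 -0.03] joints [  -9.4    7.8  117.    -0.    55.1 -111. ]
```

View pics/b_scene.png

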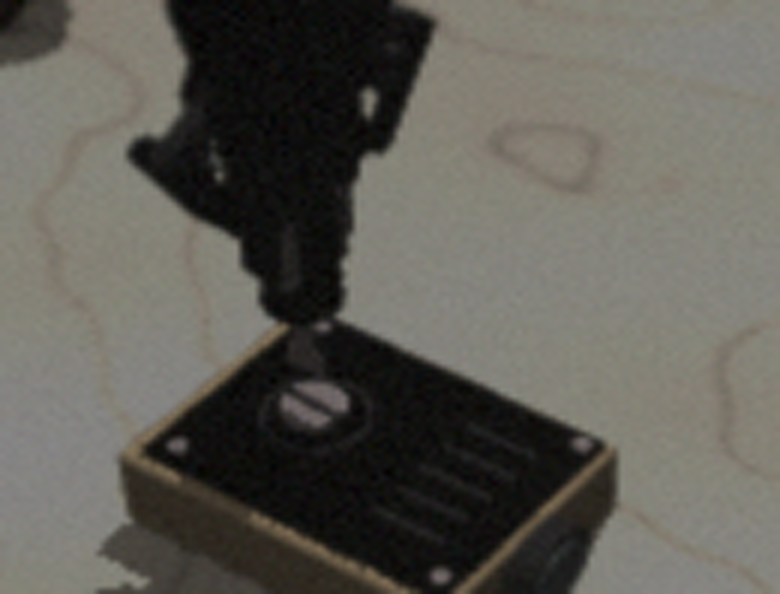

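View pics/b_top.png

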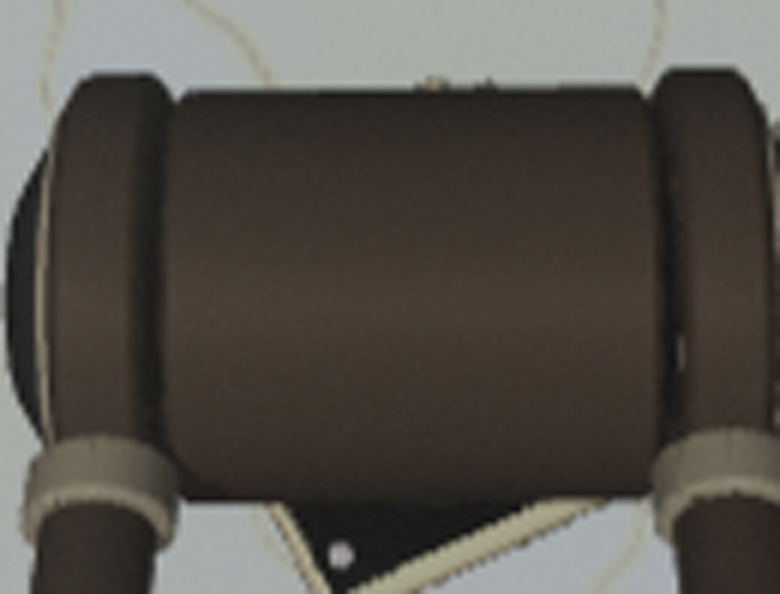

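```bash
python3 - <<'E'
from fit import T
from h import *
c=np.load("pics/b_scene.npy",allow_pickle=True).item()
x,y,z0=.4781,-.0355,.0845; a=np.radians(11.6)
ox,oy,k=278,190,16
im=np.clip(cv2.resize(c["pixels"][oy:oy+36,ox:ox+48],None,fx=k,fy=k,interpolation=cv2.INTER_CUBIC).astype(int)*2,0,255).astype(np.uint8)
def d(pts,col):
    q=np.array([proj(c,p) for p in pts]); cv2.polylines(im,[np.round((q-[ox,oy]+.5)*k-.5).astype(int)],True,col,1)
for z in(0,.012): d(T(x,y,a,[(i*.009,j*.0015,z0+z) for i,j in((1,1),(1,-1),(-1,-1),(-1,1))]),(0,255,0))
w=np.arange(0,6.28,.2)
d(T(x,y,a,np.c_[.016*np.cos(w),.016*np.sin(w),0*w+z0+.04]),(0,255,255))
d(T(.4742,-.033,a,np.c_[.014*np.cos(w),.014*np.sin(w),0*w+.059]),(0,0,255))
cv2.imwrite("pics/b2.png",im)
E
```

```text
t [array([ 0.6736, -0.2681,  0.055 ]), array([ 0.6045, -0.2958,  0.055 ]), array([ 0.5842, -0.2254,  0.055 ]), array([ 0.6489, -0.2033,  0.055 ])] [ 0.62782061 -0.24816197  0.055     ]
s [array([ 0.6518, -0.2036,  0.055 ]), array([ 0.6732, -0.2681,  0.055 ]), array([ 0.6101, -0.2919,  0.055 ])] [ 0.64502857 -0.25454665  0.055     ]
stand [ 0.6278 -0.2482] 19.384921922242675 2.544597838887662
stand [ 0.63   -0.2474] 19.601016766032537 0.5401288308626911
stand [ 0.6286 -0.2478] 19.637141383057156 4.172634615923521Traceback (most recent call last):
  File "<stdin>", line 1, in <module>
  File "fit.py", line 19, in <module>
    M=[d for d in regions_of(c,"driver")]
                  ~~~~~~~~~~^^^^^^^^^^^^
ValueError: only the last four pictures can be asked about
```

```bash
cat >> h.py <<'E'
def T(x,y,a,pts):
    c,si=np.cos(a),np.sin(a); pts=np.array(pts,float); return np.c_[x+c*pts[:,0]-si*pts[:,1],y+si*pts[:,0]+c*pts[:,1],pts[:,2]]
E
cat > ov.py <<'E'
from h import *
def ov(c,x,y,z0,yaw,out,ox,oy,w_=48,h_=36,k=16,cam=(.4742,-.033)):
    a=np.radians(yaw)
    im=np.clip(cv2.resize(c["pixels"][oy:oy+h_,ox:ox+w_],None,fx=k,fy=k,interpolation=cv2.INTER_CUBIC).astype(int)*2,0,255).astype(np.uint8)
    def d(pts,col):
        q=np.array([proj(c,p) for p in pts]); cv2.polylines(im,[np.round((q-[ox,oy]+.5)*k-.5).astype(int)],True,col,1)
    for z in(0,.012): d(T(x,y,a,[(i*.009,j*.0015,z0+z) for i,j in((1,1),(1,-1),(-1,-1),(-1,1))]),(0,255,0))
    w=np.arange(0,6.28,.2)
    for z in(.04,.046): d(T(x,y,a,np.c_[.016*np.cos(w),.016*np.sin(w),0*w+z0+z]),(0,255,255))
    if cam: d(T(*cam,a,np.c_[.014*np.cos(w),.014*np.sin(w),0*w+.059]),(0,0,255))
    cv2.imwrite(out,im)
E
python3 - <<'E'
from ov import *
c=np.load("pics/b_scene.npy",allow_pickle=True).item()
ov(c,.4781,-.0355,.0845,11.6,"pics/b2.png",270,182)
E
```

View pics/b2.png

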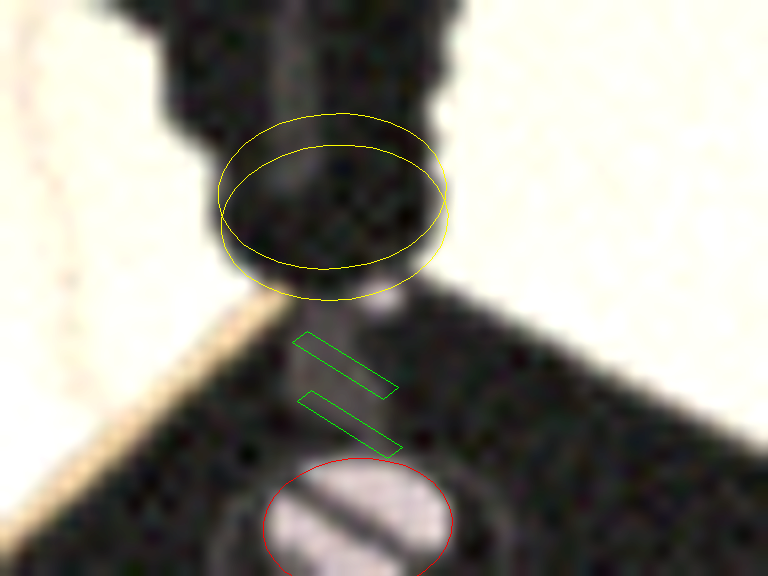

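```bash
python3 -m pendant '[0.1,0.15,0.5,0,0,0, 0.2,0.33,1.2,0,0,0, 0.2,0.33,1.8,0,0,0, 0.2,0.33,2.0,0,0,0, 0.2,0.33,2.0,0,0,0]'
python3 -m pendant '[0,0,0,0,0,0, 0,0,0,0,0,0]'
python3 - <<'E'
from ov import *
c=read_camera("scene");st=read_state();p=st["tool_pos"];print(p,st["tcp_rot"],st["force"],st["moment"])
np.save("pics/c.npy",c,allow_pickle=True)
ov(c,p[0],p[1],p[2]-.0848,st["tcp_rot"][2]+180,"pics/c.png",270,190)
E
```

```text
time_s: 8.5
tool_pos: [0.474, -0.0321, 0.1475]
tcp_rot: [180.0, -0.1, -168.4]
force: [0.0, -0.1, -1.1]
grip_width: 0.0173
time_s: 8.7
tool_pos: [0.4748, -0.0322, 0.1485]
tcp_rot: [-180.0, 0.0, -168.4]
force: [-0.4, -0.1, -1.3]
grip_width: 0.017
[ 0.47482476 -0.03221831  0.14852266] [-1.79988282e+02  3.18344417e-02 -1.68395472e+02] [ 0.8101982   0.09054818 -0.918954  ] [0.02374533 0.0123655  0.0161536 ]
```

View pics/c.png

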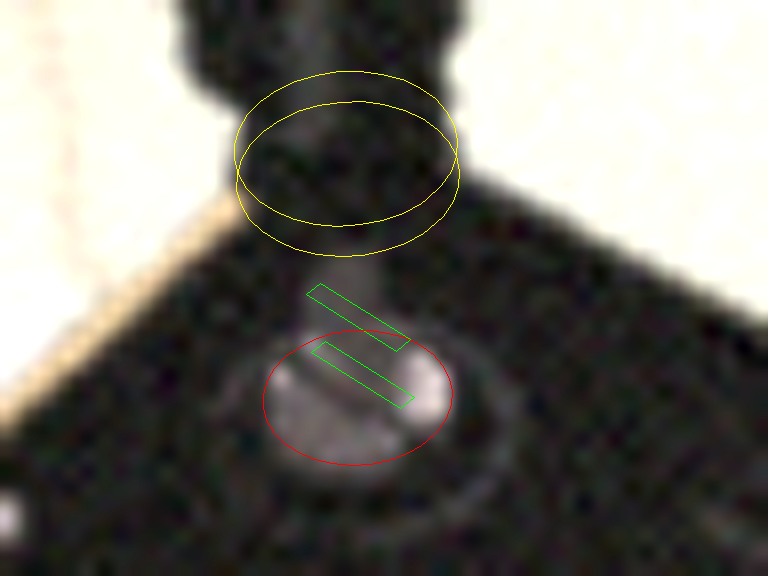

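```bash
python3 - <<'E'
from ov import *
c=np.load("pics/c.npy",allow_pickle=True).item()
a=c["pixels"][200:226,280:306].astype(float); k=22
b=np.clip((a-10)*1.6,0,255).astype(np.uint8)
cv2.imwrite("pics/c2.png",cv2.resize(b,None,fx=k,fy=k,interpolation=cv2.INTER_CUBIC))
E
```

```text
(no output)
```

View pics/c2.png

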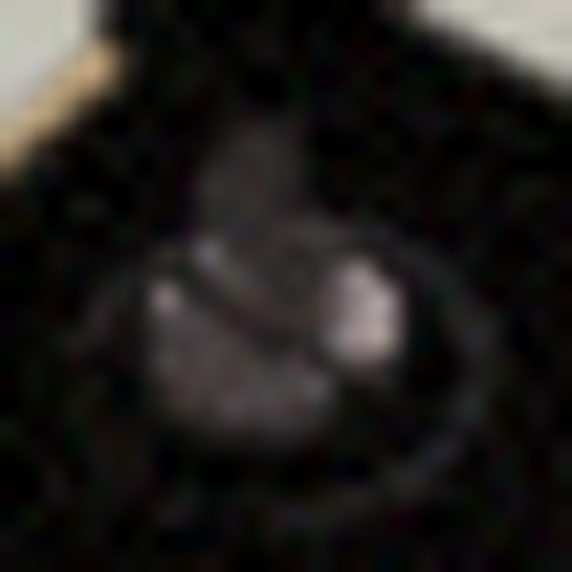

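```bash
python3 -m pendant '[0,0,0.2,0,0,0, 0,0,0.4,0,0,0, 0,0,0.45,0,0,0, 0,0,0.5,0,0,0, 0,0,0.5,0,0,0]'
python3 go.py 0 0 0 191.6
python3 -m pendant '[0,0,0.05,0,0,0, 0,0,0.1,0,0,0, 0,0,0.15,0,0,0, 0,0,0.15,0,0,0]'
python3 go.py 0 0 0 191.6
```

```text
time_s: 9.25
tool_pos: [0.4746, -0.0324, 0.1432]
tcp_rot: [-180.0, 0.0, -168.4]
force: [0.6, -1.0, -1.6]
grip_width: 0.0176
t 9.25 pos [ 0.4746 -0.0324  0.1432] rot [-1.7997e+02  1.0000e-02 -1.6839e+02] F [ 0.63 -1.03 -1.64] M [-0.201 -0.084 -0.038] grip 0.0176
shift cm [45.84 12.73 14.31] rot [-0.03  0.01  0.01] joints [  -9.1    9.8  118.3   -0.    51.9 -110.7]
time_s: 9.65
tool_pos: [0.4747, -0.0324, 0.1418]
tcp_rot: [-180.0, 0.0, -168.4]
force: [0.7, -1.3, -0.3]
grip_width: 0.0171
t 9.65 pos [ 0.4747 -0.0324  0.1418] rot [-1.7997e+02  2.0000e-02 -1.6839e+02] F [ 0.66 -1.31 -0.28] M [-0.309 -0.102 -0.03 ] grip 0.0171
shift cm [45.86 12.73 14.16] rot [-0.03  0.02  0.01] joints [  -9.1    9.9  118.4   -0.    51.7 -110.7]
```

```bash
python3 -m pendant '[0,0,0.05,0,0,0, 0,0,0.1,0,0,0, 0,0,0.1,0,0,0]'
python3 go.py 0 0 0 191.6
python3 -m pendant '[0,0,0.05,0,0,0, 0,0,0.1,0,0,0, 0,0,0.1,0,0,0]'
python3 go.py 0 0 0 191.6
```

```text
time_s: 9.95
tool_pos: [0.4747, -0.0323, 0.1408]
tcp_rot: [-180.0, 0.0, -168.4]
force: [-0.5, -2.2, 0.1]
grip_width: 0.0176
t 9.95 pos [ 0.4747 -0.0323  0.1408] rot [-1.7998e+02  2.0000e-02 -1.6839e+02] F [-0.49 -2.17  0.13] M [-0.443 -0.089  0.   ] grip 0.0176
shift cm [45.86 12.73 14.06] rot [-0.02  0.02  0.01] joints [  -9.1   10.   118.4   -0.    51.6 -110.7]
time_s: 10.25
tool_pos: [0.4747, -0.0323, 0.1398]
tcp_rot: [-180.0, 0.0, -168.4]
force: [1.1, -3.0, -0.1]
grip_width: 0.0176
t 10.25 pos [ 0.4747 -0.0323  0.1398] rot [-1.7998e+02  2.0000e-02 -1.6839e+02] F [ 1.06 -2.97 -0.1 ] M [-0.495 -0.156 -0.043] grip 0.0176
shift cm [45.85 12.72 13.96] rot [-0.02  0.02  0.01] joints [  -9.1   10.1  118.4   -0.    51.4 -110.7]
```

```bash
python3 -m pendant '[0,-0.05,0,0,0,0, 0,-0.05,0,0,0,0, 0,-0.05,0,0,0,0]'
python3 go.py 0 0 0 191.6
python3 -m pendant '[0,-0.05,0,0,0,0, 0,-0.05,0,0,0,0, 0,-0.05,0,0,0,0]'
python3 go.py 0 0 0 191.6
```

```text
time_s: 10.55
tool_pos: [0.4746, -0.0325, 0.1397]
tcp_rot: [180.0, -0.0, -168.4]
force: [0.3, -1.7, -0.1]
grip_width: 0.0171
t 10.55 pos [ 0.4746 -0.0325  0.1397] rot [ 179.98   -0.   -168.41] F [ 0.25 -1.68 -0.07] M [-0.228 -0.164  0.009] grip 0.0171
shift cm [45.83 12.71 13.98] rot [ 0.02 -0.   -0.01] joints [  -9.2   10.1  118.4    0.    51.5 -110.8]
time_s: 10.85
tool_pos: [0.4742, -0.0329, 0.1395]
tcp_rot: [180.0, -0.1, -168.4]
force: [-0.3, -0.0, -1.0]
grip_width: 0.0174
t 10.85 pos [ 0.4742 -0.0329  0.1395] rot [ 1.7995e+02 -6.0000e-02 -1.6841e+02] F [-0.29 -0.02 -1.03] M [ 0.009 -0.041  0.018] grip 0.0174
shift cm [45.78 12.74 14.  ] rot [ 0.05 -0.06 -0.01] joints [  -9.2   10.2  118.4    0.    51.5 -110.8]
```

Lateral load is gone, and the blade appears to be 3–4 mm below the head's top, so in the slot. I'll look, then seat it further.

```bash
python3 -m pendant '[0,0,0.05,0,0,0, 0,0,0.1,0,0,0, 0,0,0.1,0,0,0]'
python3 go.py 0 0 0 191.6
python3 - <<'E'
from ov import *
c=read_camera("scene")
a=c["pixels"][195:227,275:315].astype(float)
cv2.imwrite("pics/d.png",cv2.resize(np.clip((a-10)*1.6,0,255).astype(np.uint8),None,fx=18,fy=18,interpolation=cv2.INTER_CUBIC))
E
```

```text
time_s: 11.15
tool_pos: [0.4746, -0.0331, 0.1386]
tcp_rot: [180.0, -0.0, -168.4]
force: [0.4, -0.7, -1.5]
grip_width: 0.0174
t 11.15 pos [ 0.4746 -0.0331  0.1386] rot [ 1.7999e+02 -2.0000e-02 -1.6840e+02] F [ 0.43 -0.65 -1.53] M [-0.004 -0.013  0.007] grip 0.0174
shift cm [45.82 12.79 13.88] rot [ 0.01 -0.02  0.  ] joints [  -9.2   10.3  118.4    0.    51.3 -110.8]
```

View pics/d.png

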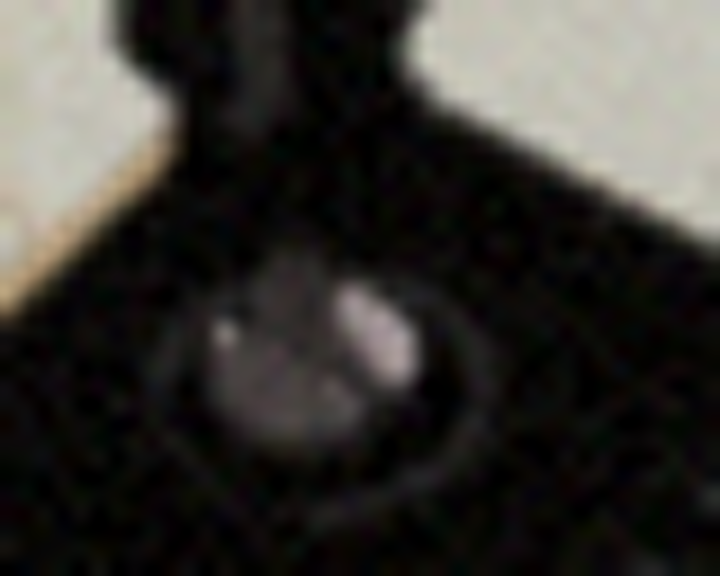

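```bash
python3 -m pendant '[0,0,0.03,0,0,0, 0,0,0.06,0,0,0, 0,0,0.06,0,0,0]'
python3 go.py 0 0 0 191.6
```

```text
time_s: 11.5
tool_pos: [0.4748, -0.0332, 0.1382]
tcp_rot: [180.0, -0.0, -168.4]
force: [-0.2, 1.3, -0.7]
grip_width: 0.0174
t 11.5 pos [ 0.4748 -0.0332  0.1382] rot [ 180.    -0.  -168.4] F [-0.17  1.3  -0.69] M [ 0.028  0.011 -0.001] grip 0.0174
shift cm [45.84 12.8  13.83] rot [ 0. -0.  0.] joints [  -9.2   10.3  118.4   -0.    51.3 -110.8]
```

```bash
python3 -m pendant '[0,0,0,0,0,4, 0,0,0,0,0,8, 0,0,0,0,0,12, 0,0,0,0,0,16, 0,0,0,0,0,20]'
python3 go.py 0 0 0 191.6
python3 -m pendant '[0,0,0,0,0,4, 0,0,0,0,0,8, 0,0,0,0,0,12, 0,0,0,0,0,16, 0,0,0,0,0,20]'
python3 go.py 0 0 0 191.6
```

```text
time_s: 12.0
tool_pos: [0.4748, -0.0332, 0.1383]
tcp_rot: [-180.0, 0.0, 171.5]
force: [-0.3, 0.0, 0.4]
grip_width: 0.0172
t 12.0 pos [ 0.4748 -0.0332  0.1383] rot [-1.7999e+02  1.0000e-02  1.7147e+02] F [-0.28  0.01  0.39] M [-0.07   0.004  0.116] grip 0.0172
shift cm [47.45 -3.76 13.82] rot [-1.000e-02  1.000e-02 -2.013e+01] joints [ -9.2  10.3 118.4  -0.   51.3 -90.7]
time_s: 12.5
tool_pos: [0.4748, -0.0333, 0.1383]
tcp_rot: [-180.0, 0.0, 151.5]
force: [0.2, 0.1, -0.8]
grip_width: 0.0171
t 12.5 pos [ 0.4748 -0.0333  0.1383] rot [-1.7999e+02  1.0000e-02  1.5147e+02] F [ 0.22  0.09 -0.79] M [-0.083  0.071  0.13 ] grip 0.0171
shift cm [ 43.3  -19.75  13.82] rot [-2.000e-02  0.000e+00 -4.013e+01] joints [ -9.2  10.3 118.4  -0.   51.3 -70.7]
```

```bash
python3 -m pendant '[0,0,0,0,0,4, 0,0,0,0,0,8, 0,0,0,0,0,12, 0,0,0,0,0,16, 0,0,0,0,0,20]'
python3 go.py 0 0 0 191.6
python3 -m pendant '[0,0,0,0,0,4, 0,0,0,0,0,8, 0,0,0,0,0,12, 0,0,0,0,0,16, 0,0,0,0,0,20]'
python3 go.py 0 0 0 191.6
```

```text
time_s: 13.0
tool_pos: [0.4747, -0.0333, 0.1382]
tcp_rot: [-180.0, 0.0, 131.5]
force: [0.1, -0.0, -0.8]
grip_width: 0.0171
t 13.0 pos [ 0.4747 -0.0333  0.1382] rot [-1.7998e+02  1.0000e-02  1.3147e+02] F [ 0.06 -0.02 -0.79] M [-0.051  0.091  0.075] grip 0.0171
shift cm [ 33.93 -33.36  13.83] rot [-2.000e-02  0.000e+00 -6.013e+01] joints [ -9.2  10.3 118.4  -0.   51.3 -50.7]
time_s: 13.5
tool_pos: [0.4747, -0.0333, 0.1382]
tcp_rot: [-180.0, 0.0, 111.5]
force: [-0.1, 0.1, -1.5]
grip_width: 0.0173
t 13.5 pos [ 0.4747 -0.0333  0.1382] rot [-1.7999e+02  1.0000e-02  1.1147e+02] F [-0.14  0.09 -1.47] M [-0.089  0.089  0.117] grip 0.0173
shift cm [ 20.47 -42.96  13.83] rot [-2.000e-02  0.000e+00 -8.013e+01] joints [ -9.2  10.3 118.4  -0.   51.3 -30.7]
```

```bash
python3 -m pendant '[0,0,0,0,0,2, 0,0,0,0,0,4, 0,0,0,0,0,6]'
python3 go.py 0 0 0 191.6 | head -1
python3 -m pendant '[0,0,0,0,0,1, 0,0,0,0,0,2]'
python3 go.py 0 0 0 191.6| head -1
python3 -m pendant '[0,0,0,0,0,1, 0,0,0,0,0,2]'
python3 go.py 0 0 0 191.6| head -1
```

```text
time_s: 13.8
tool_pos: [0.4747, -0.0333, 0.1382]
tcp_rot: [-180.0, 0.0, 105.6]
force: [-0.4, 1.0, 0.1]
grip_width: 0.0175
t 13.8 pos [ 0.4747 -0.0333  0.1382] rot [-1.7999e+02  1.0000e-02  1.0555e+02] F [-0.39  1.02  0.14] M [-0.035  0.04   0.102] grip 0.0175
time_s: 14.0
tool_pos: [0.4747, -0.0333, 0.1382]
tcp_rot: [-180.0, 0.0, 103.6]
force: [0.3, -0.1, 0.3]
grip_width: 0.0175
t 14.0 pos [ 0.4747 -0.0333  0.1382] rot [-1.7999e+02  1.0000e-02  1.0358e+02] F [ 0.28 -0.07  0.28] M [-0.107  0.09   0.074] grip 0.0175
time_s: 14.2
tool_pos: [0.4747, -0.0332, 0.1382]
tcp_rot: [-180.0, 0.0, 101.5]
force: [-0.2, -1.2, 1.2]
grip_width: 0.017
t 14.2 pos [ 0.4747 -0.0332  0.1382] rot [-1.7999e+02  1.0000e-02  1.0154e+02] F [-0.24 -1.15  1.22] M [-0.132  0.139  0.063] grip 0.017
```

```bash
python3 -m pendant '[0,0,0,0,0,1, 0,0,0,0,0,2]'
python3 go.py 0 0 0 191.6 | head -1
python3 -m pendant '[0,0,0,0,0,1]'
python3 go.py 0 0 0 191.6| head -1
python3 -m pendant '[0,0,0,0,0,1]'
python3 go.py 0 0 0 191.6| head -1
```

```text
time_s: 14.4
tool_pos: [0.4747, -0.0333, 0.1382]
tcp_rot: [-180.0, 0.0, 99.5]
force: [-1.1, 0.5, 0.2]
grip_width: 0.017
t 14.4 pos [ 0.4747 -0.0333  0.1382] rot [-1.7999e+02  1.0000e-02  9.9530e+01] F [-1.1   0.48  0.2 ] M [-0.159  0.2    0.137] grip 0.017
time_s: 14.5
tool_pos: [0.4747, -0.0332, 0.1382]
tcp_rot: [-180.0, 0.0, 98.5]
force: [-0.6, -0.4, 0.9]
grip_width: 0.0174
t 14.5 pos [ 0.4747 -0.0332  0.1382] rot [-1.7999e+02  1.0000e-02  9.8530e+01] F [-0.56 -0.44  0.86] M [-0.116  0.267  0.128] grip 0.0174
time_s: 14.6
tool_pos: [0.4747, -0.0332, 0.1382]
tcp_rot: [-180.0, 0.0, 97.5]
force: [-0.8, 0.3, 0.7]
grip_width: 0.0177
t 14.6 pos [ 0.4747 -0.0332  0.1382] rot [-1.7999e+02  1.0000e-02  9.7540e+01] F [-0.79  0.27  0.7 ] M [-0.086  0.205  0.203] grip 0.0177
```

```bash
python3 -m pendant '[0,0,0,0,0,0.8, 0,0,0,0,0,0.8]'
python3 go.py 0 0 0 191.6| head -1
python3 -m pendant '[0,0,0,0,0,0]'
python3 - <<'E'
from ov import *
c=read_camera("scene");st=read_state();print(st["moment"])
np.save("pics/e.npy",c,allow_pickle=True)
a=c["pixels"][195:227,275:315].astype(float)
cv2.imwrite("pics/e.png",cv2.resize(np.clip((a-10)*1.6,0,255).astype(np.uint8),None,fx=18,fy=18,interpolation=cv2.INTER_CUBIC))
E
```

```text
time_s: 14.8
tool_pos: [0.4747, -0.0332, 0.1382]
tcp_rot: [-180.0, 0.0, 96.8]
force: [-1.8, -0.8, 1.1]
grip_width: 0.0173
t 14.8 pos [ 0.4747 -0.0332  0.1382] rot [-1.7999e+02  1.0000e-02  9.6800e+01] F [-1.82 -0.79  1.14] M [-0.132  0.228  0.252] grip 0.0173
time_s: 14.9
tool_pos: [0.4747, -0.0332, 0.1382]
tcp_rot: [-180.0, 0.0, 96.8]
force: [-0.8, -0.1, 1.4]
grip_width: 0.0172
[-0.13152826  0.31564504  0.19761411]
```

View pics/e.png

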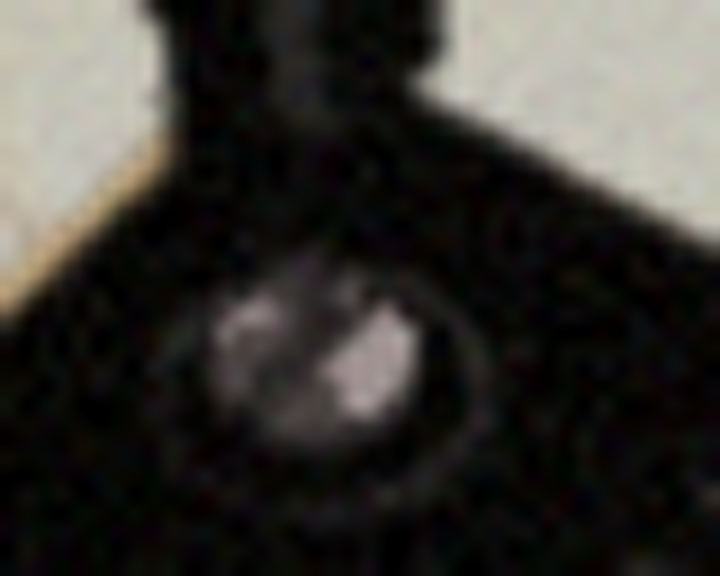

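```bash
python3 -m pendant '[0,0,0,0,0,-2, 0,0,0,0,0,-4, 0,0,0,0,0,-4]'
python3 go.py 0 0 0 191.6| head -1
python3 -m pendant '[0,0,0,0,0,-1, 0,0,0,0,0,-2, 0,0,0,0,0,-2]'
python3 go.py 0 0 0 191.6| head -1
```

```text
time_s: 15.25
tool_pos: [0.4747, -0.0332, 0.1382]
tcp_rot: [180.0, -0.0, 100.8]
force: [-1.5, 0.1, 1.6]
grip_width: 0.0172
t 15.25 pos [ 0.4747 -0.0332  0.1382] rot [ 1.8000e+02 -1.0000e-02  1.0076e+02] F [-1.52  0.07  1.57] M [-0.139  0.283  0.012] grip 0.0172
time_s: 15.55
tool_pos: [0.4749, -0.0332, 0.1382]
tcp_rot: [180.0, -0.0, 102.8]
force: [-0.5, -0.6, 1.2]
grip_width: 0.0173
t 15.55 pos [ 0.4749 -0.0332  0.1382] rot [179.98  -0.   102.8 ] F [-0.55 -0.61  1.16] M [-0.182  0.18  -0.002] grip 0.0173
```

```bash
python3 -m pendant '[0,0,-0.4,0,0,0, 0,0,-0.8,0,0,0, 0,0,-1.8,0,0,0, 0,0,-4,0,0,0, 0,0,-8,0,0,0]'
python3 go.py .4749 -.0332 .225 102.8
python3 - <<'E'
from ov import *
c=read_camera("scene")
np.save("pics/f.npy",c,allow_pickle=True)
a=c["pixels"][185:227,270:320].astype(float)
cv2.imwrite("pics/f.png",cv2.resize(np.clip((a-10)*1.6,0,255).astype(np.uint8),None,fx=14,fy=14,interpolation=cv2.INTER_CUBIC))
E
```

```text
time_s: 16.05
tool_pos: [0.4724, -0.0327, 0.2169]
tcp_rot: [-179.7, -0.1, 102.8]
force: [-0.5, -0.4, -0.9]
grip_width: 0.0175
t 16.05 pos [ 0.4724 -0.0327  0.2169] rot [-1.7967e+02 -1.5000e-01  1.0279e+02] F [-0.46 -0.36 -0.94] M [-0.012 -0.027 -0.012] grip 0.0175
shift cm [-0.1   0.23 -0.81] rot [-0.33 -0.15 -0.01] joints [ -9.2   3.6 115.3   0.   61.5 -22. ]
```

View pics/f.png

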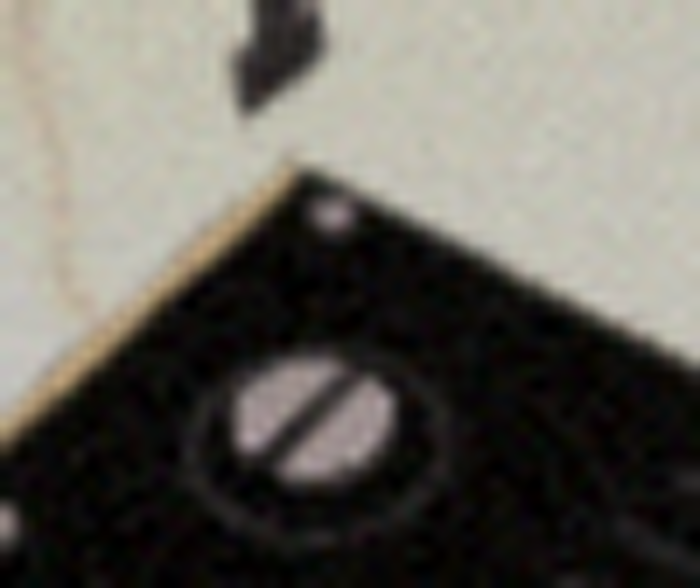

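```bash
python3 - <<'E'
from h import *
c=np.load("pics/f.npy",allow_pickle=True).item()
# slot line: fit dark pixels in bright head
k=14; f=lambda p:(np.array(p)+.5)/k-.5+[270,185]
a=lambda p,q,z:np.degrees(np.arctan2(*(onz(c,f(q),z)-onz(c,f(p),z))[[1,0]]))%180
print("slot",a((260,460),(360,375),.059),"edge",a((0,447),(298,165),.053),"right edge",a((298,165),(700,375),.053))
g=cv2.cvtColor(c["pixels"],cv2.COLOR_BGR2GRAY).astype(float)
# refined: per-offset darkest along columns inside head
o=np.array([.4742,-.033])
best=[]
from scipy.ndimage import map_coordinates
for dx in np.arange(-.003,.0031,.0005):
  for dy in np.arange(-.003,.0031,.0005):
    for w in np.radians(np.arange(85,125,1)):
        r=np.linspace(-.011,.011,25); P=[proj(c,(o[0]+dx+q*np.cos(w),o[1]+dy+q*np.sin(w),.059)) for q in r]; P=np.array(P)
        best.append((map_coordinates(g,[P[:,1],P[:,0]],order=1).mean(),dx,dy,np.degrees(w)))
best.sort(); print(np.array(best[:6]).round(4))
E
```

```text
slot 103.83075478715963 edge 108.09805574945473 right edge 15.916547197488288
[[ 4.32005e+01  5.00000e-04 -3.00000e-03  1.09000e+02]
 [ 4.32364e+01  5.00000e-04 -3.00000e-03  1.08000e+02]
 [ 4.32623e+01  5.00000e-04 -3.00000e-03  1.10000e+02]
 [ 4.33751e+01  5.00000e-04 -3.00000e-03  1.11000e+02]
 [ 4.33760e+01  5.00000e-04 -3.00000e-03  1.07000e+02]
 [ 4.35728e+01  5.00000e-04 -3.00000e-03  1.12000e+02]]
```

```bash
python3 -m pendant '[0,0,0,0,0,-8, 0,0,0,0,0,-16]'
python3 go.py .6299 -.2489 .21 199.8
```

```text
time_s: 16.3
tool_pos: [0.4758, -0.0332, 0.2201]
tcp_rot: [179.8, 0.1, 119.1]
force: [-0.0, 0.4, -1.0]
grip_width: 0.0176
t 16.3 pos [ 0.4758 -0.0332  0.2201] rot [1.7983e+02 1.2000e-01 1.1912e+02] F [-0.02  0.41 -0.96] M [0.012 0.001 0.   ] grip 0.0176
shift cm [-26.34   2.97   1.07] rot [ 6.000e-02  2.200e-01 -8.068e+01] joints [ -9.2   3.4 115.1   0.   61.3 -38.4]
```

```bash
python3 -m pendant '[-3,0.3,0,0,0,-8, -6,0.6,0,0,0,-16, -9,0.9,0,0,0,-24, -12,1.3,0,0,0,-32, -15,1.6,0,0,0,-40]'
python3 go.py .6299 -.2489 .21 199.8
```

```text
time_s: 16.8
tool_pos: [0.5621, -0.1579, 0.219]
tcp_rot: [180.0, 0.1, 159.1]
force: [-0.1, 0.9, -0.4]
grip_width: 0.0175
t 16.8 pos [ 0.5621 -0.1579  0.219 ] rot [1.7998e+02 8.0000e-02 1.5913e+02] F [-0.06  0.94 -0.41] M [ 0.01  -0.014 -0.008] grip 0.0175
shift cm [-9.58 -6.09  0.91] rot [-1.000e-02  9.000e-02 -4.067e+01] joints [-20.   15.3 101.2   0.   63.4 -89.1]
```

```bash
python3 -m pendant '[-3,-1.8,0,0,0,-8, -6,-3.6,0,0,0,-16, -9,-5.7,0,0,0,-24, -9.5,-6.05,0.4,0,0,-32, -9.5,-6.05,0.5,0,0,-40.5]'
python3 -m pendant '[0,0,0,0,0,0, 0,0,0,0,0,0]'
python3 go.py .6299 -.2489 .16 199.8
python3 - <<'E'
from ov import *
c=read_camera("scene")
np.save("pics/g.npy",c,allow_pickle=True); st=read_state(); p=st["tool_pos"]
ov(c,p[0],p[1],p[2]-.0848,st["tcp_rot"][2]+180,"pics/g.png",225,250,60,60,10,None)
c=read_camera("top"); np.save("pics/gt.npy",c,allow_pickle=True)
y,x=235,255
cv2.imwrite("pics/gt.png",cv2.resize(c["pixels"][y:y+115,x:x+130],None,fx=5,fy=5,interpolation=cv2.INTER_CUBIC))
E
```

```text
time_s: 17.3
tool_pos: [0.6286, -0.2495, 0.2132]
tcp_rot: [-180.0, 0.0, -160.5]
force: [-1.1, 0.2, -1.7]
grip_width: 0.0173
time_s: 17.5
tool_pos: [0.6278, -0.2475, 0.2135]
tcp_rot: [-180.0, 0.0, -160.9]
force: [0.3, -0.2, -0.7]
grip_width: 0.0173
t 17.5 pos [ 0.6278 -0.2475  0.2135] rot [-1.7999e+02  2.0000e-02 -1.6087e+02] F [ 0.33 -0.16 -0.74] M [ 0.012 -0.055  0.036] grip 0.0173
shift cm [-0.15 -0.2   5.35] rot [-0.01  0.02 -0.67] joints [ -25.2   25.3   88.4    0.    66.4 -134.4]
```

View pics/g.png

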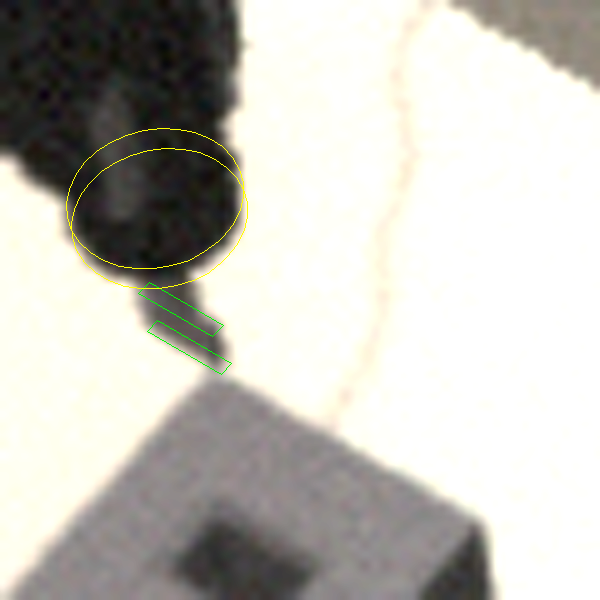

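View pics/gt.png

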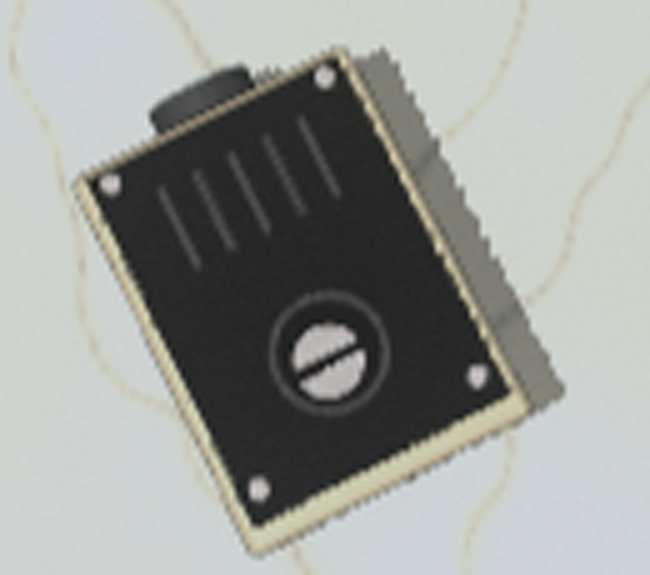

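```bash
python3 - <<'E'
from h import *
from scipy.ndimage import map_coordinates
t0=np.load("pics/t.npy",allow_pickle=True).item(); t1=np.load("pics/gt.npy",allow_pickle=True).item(); s1=np.load("pics/g.npy",allow_pickle=True).item()
o=np.array([.4742,-.033])
for nm,c,ws in(("before top",t0,np.arange(0,30,.5)),("after top",t1,np.arange(90,122,.5)),("after scene",s1,np.arange(90,122,.5))):
    g=cv2.cvtColor(c["pixels"],cv2.COLOR_BGR2GRAY).astype(float); r=np.linspace(-.011,.011,31); B=[]
    for e in np.arange(-.004,.0041,.00025):
      for w in np.radians(ws):
        q=o+e*np.array([-np.sin(w),np.cos(w)])
        P=np.array([proj(c,(q[0]+k*np.cos(w),q[1]+k*np.sin(w),.059)) for k in r])
        B.append((map_coordinates(g,[P[:,1],P[:,0]],order=1).mean(),e,np.degrees(w)))
    B.sort(); B=np.array(B[:25]); print(nm,B[0].round(4),"mean yaw",B[:,2].mean().round(2))
# screws refined
q=[(325,78),(110,183),(258,488),(478,376)]
g=cv2.cvtColor(t1["pixels"],cv2.COLOR_BGR2GRAY).astype(float); W=[]
for p in q:
    u=(np.array(p)+.5)/5-.5+[255,235]; x,y=np.round(u).astype(int); a=g[y-4:y+5,x-4:x+5].copy(); a=np.clip(a-90,0,None); yy,xx=np.mgrid[-4:5,-4:5]
    W.append(onz(t1,(x+(a*xx).sum()/a.sum(),y+(a*yy).sum()/a.sum()),.054))
W=np.array(W)
for i,j in((0,3),(1,2),(1,0),(2,3)): d=W[i]-W[j]; print(np.degrees(np.arctan2(d[1],d[0])).round(2))
E
```

```text
before top [ 2.70405e+01 -2.00000e-04  1.15000e+01] mean yaw 11.36
after top [ 4.51268e+01 -2.00000e-04  1.08000e+02] mean yaw 107.74
after scene [4.95644e+01 5.00000e-04 1.08500e+02] mean yaw 108.64
16.52
16.32
106.32
107.23
```

```bash
cat > ang.py <<'E'
from h import *
from scipy.optimize import least_squares
# rectify top/scene onto plane z=.059 round cam, model fit: disc with slot, gaussian blur
def fitcam(c,w0,z=.059):
    o=np.array([.4742,-.033]); u0=proj(c,(*o,z)); X=[];V=[]
    g=cv2.cvtColor(c["pixels"],cv2.COLOR_BGR2GRAY).astype(float)
    for y in range(int(u0[1])-12,int(u0[1])+13):
        for x in range(int(u0[0])-12,int(u0[0])+13):
            p=onz(c,(x,y),z)[:2]-o
            if np.hypot(*p)<.016: X.append(p);V.append(g[y,x])
    X=np.array(X);V=np.array(V); sg=lambda t,s:1/(1+np.exp(-t/s))
    def m(v):
        cx,cy,w,A,B,s,h,off=v; d=X-[cx,cy]; n=-np.sin(w)*d[:,0]+np.cos(w)*d[:,1]-off
        return B+A*sg(.014-np.hypot(d[:,0],d[:,1]),s)*(1-sg(h-np.abs(n),s))-V
    r=least_squares(m,[0,0,np.radians(w0),V.max()-V.min(),V.min(),.0005,.002,0],x_scale=[1e-3,1e-3,.05,30,10,3e-4,5e-4,5e-4])
    cov=np.linalg.inv(r.jac.T@r.jac+1e-9*np.eye(8))*2*r.cost/len(V)
    return (o+r.x[:2]).round(4),np.degrees(r.x[2]).round(2),"+-",np.degrees(np.sqrt(cov[2,2])).round(2),r.cost.round(0)
def yawlh(c,guess):
    pass
if __name__=="__main__":
    L=lambda f:np.load(f,allow_pickle=True).item()
    print("t before",fitcam(L("pics/t.npy"),11)); print("s before",fitcam(L("pics/s.npy"),11))
    for w in (103,108): print("t after",fitcam(L("pics/gt.npy"),w)); print("s after",fitcam(L("pics/g.npy"),w)); print("s after f",fitcam(L("pics/f.npy"),w))
E
python3 ang.py
python3 - <<'E'
from h import *
# lamp-house yaw: lines of the cream/black border in both views via rectified plane + minAreaRect of dark cover
for n,f in(("t","pics/gt.npy"),("s","pics/g.npy"),("s f","pics/f.npy"),("t0","pics/t.npy"),("s0","pics/s.npy")):
    c=np.load(f,allow_pickle=True).item(); N=640; sc=.00035; o=np.array([.5,-.025])
    G=np.array([[proj(c,(o[0]+(i-N/2)*sc,o[1]+(j-N/2)*sc,.0535)) for i in range(0,N,8)] for j in range(0,N,8)],np.float32)
    mp=cv2.resize(G,(N,N),interpolation=cv2.INTER_LINEAR)
    im=cv2.remap(c["pixels"],mp[...,0],mp[...,1],cv2.INTER_CUBIC); g=cv2.cvtColor(im,cv2.COLOR_BGR2GRAY)
    m=(g<(45 if n[0]=="t" else 28)).astype(np.uint8); m=cv2.morphologyEx(m,cv2.MORPH_CLOSE,np.ones((41,41)));m=cv2.morphologyEx(m,cv2.MORPH_OPEN,np.ones((61,61)))
    k,l,s_,_=cv2.connectedComponentsWithStats(m); b=1+np.argmax(s_[1:,4]); r=cv2.minAreaRect(cv2.findNonZero((l==b).astype(np.uint8)))
    yy,xx=np.nonzero(l==b); ev=np.linalg.eigh(np.cov(np.c_[xx,yy].T)); v=ev[1][:,1]
    print(n,"rect mm",np.array(r[1])*sc*1000,"ang",r[2],"pca",np.degrees(np.arctan2(v[1],v[0]))%180)
E
```

```text
t before (array([ 0.4745, -0.0332]), np.float64(11.53), '+-', np.float64(0.32), np.float64(14324.0))
s before (array([ 0.4741, -0.0329]), np.float64(12.55), '+-', np.float64(0.68), np.float64(2280.0))
t after (array([ 0.4745, -0.0332]), np.float64(107.59), '+-', np.float64(0.3), np.float64(19321.0))
s after (array([ 0.4742, -0.033 ]), np.float64(109.06), '+-', np.float64(0.66), np.float64(3082.0))
s after f (array([ 0.4742, -0.033 ]), np.float64(108.93), '+-', np.float64(0.64), np.float64(2678.0))
t after (array([ 0.4745, -0.0332]), np.float64(107.59), '+-', np.float64(0.3), np.float64(19321.0))
s after (array([ 0.4742, -0.033 ]), np.float64(109.06), '+-', np.float64(0.66), np.float64(3082.0))
s after f (array([ 0.4742, -0.033 ]), np.float64(108.93), '+-', np.float64(0.64), np.float64(2678.0))
t rect mm [148.23632202 106.6537735 ] ang 16.755748748779297 pca 16.045610591294945
s rect mm [150.95019989 107.4717041 ] ang 16.410783767700195 pca 16.719328302349055
s f rect mm [152.18219604 107.9241684 ] ang 16.53483772277832 pca 16.810847284994935
t0 rect mm [155.20167236 107.82592316] ang 16.672555923461914 pca 16.695366314483408
s0 rect mm [154.55703278 108.17421417] ang 16.587337493896484 pca 16.0109423393109
```

```bash
python3 -m pendant '[-0.1,-0.15,1,0,0,-0.3, -0.15,-0.2,3,0,0,-0.6, -0.15,-0.2,5,0,0,-0.6, -0.15,-0.2,5.3,0,0,-0.6, -0.15,-0.2,5.3,0,0,-0.6]'
python3 -m pendant '[0,0,0,0,0,0, 0,0,0,0,0,0]'
python3 go.py .6299 -.2489 .0998 199.8
python3 - <<'E'
from ov import *
c=read_camera("scene")
st=read_state(); p=st["tool_pos"]
ov(c,p[0],p[1],p[2]-.0848,st["tcp_rot"][2]+180,"pics/h.png",220,265,60,60,10,None)
E
```

```text
time_s: 18.1
tool_pos: [0.629, -0.2485, 0.1588]
tcp_rot: [179.9, -0.1, -160.1]
force: [-0.9, -0.2, -0.6]
grip_width: 0.0172
time_s: 18.3
tool_pos: [0.6308, -0.2495, 0.1617]
tcp_rot: [-179.9, 0.1, -160.1]
force: [-0.2, -0.1, -1.1]
grip_width: 0.0173
t 18.3 pos [ 0.6308 -0.2495  0.1617] rot [-1.7989e+02  1.1000e-01 -1.6010e+02] F [-0.15 -0.14 -1.06] M [ 0.041 -0.038  0.038] grip 0.0173
shift cm [0.07 0.1  6.19] rot [-0.11  0.11  0.1 ] joints [ -25.3   28.6   89.9   -0.    61.3 -135.2]
```

View pics/h.png

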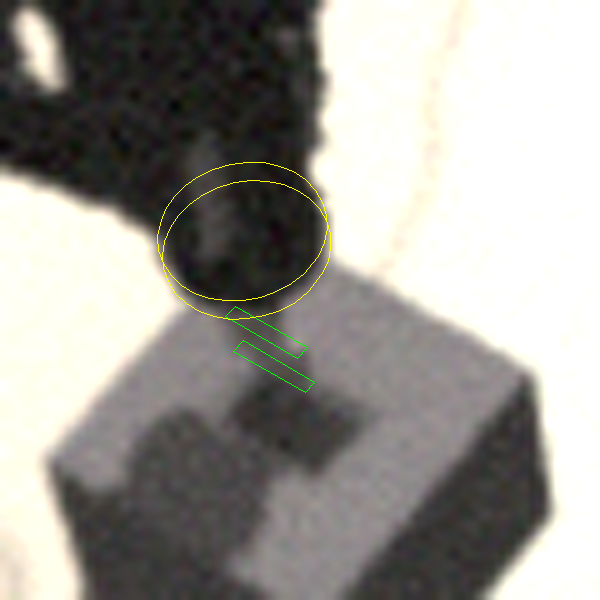

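```bash
python3 - <<'E'
from ov import *
c=read_camera("scene"); np.save("pics/i.npy",c,allow_pickle=True)
st=read_state(); p=st["tool_pos"];print(p)
ov(c,p[0],p[1],.055,st["tcp_rot"][2]+180,"pics/i.png",228,285,45,35,16,None)
c=np.load("pics/i.npy",allow_pickle=True).item()
im=cv2.imread("pics/i.png")
for (x,y,col) in((.6286,-.2478,(0,0,255)),):
    for h in((.0125,.0075),(.035,.035)):
        q=np.array([proj(c,w) for w in T(x,y,np.radians(19.6),[(i*h[0],j*h[1],.055) for i,j in((1,1),(1,-1),(-1,-1),(-1,1))])])
        cv2.polylines(im,[np.round((q-[228,285]+.5)*16-.5).astype(int)],True,col,1)
cv2.imwrite("pics/i.png",im)
E
```

```text
[ 0.63055529 -0.24938954  0.16151482]
```

View pics/i.png

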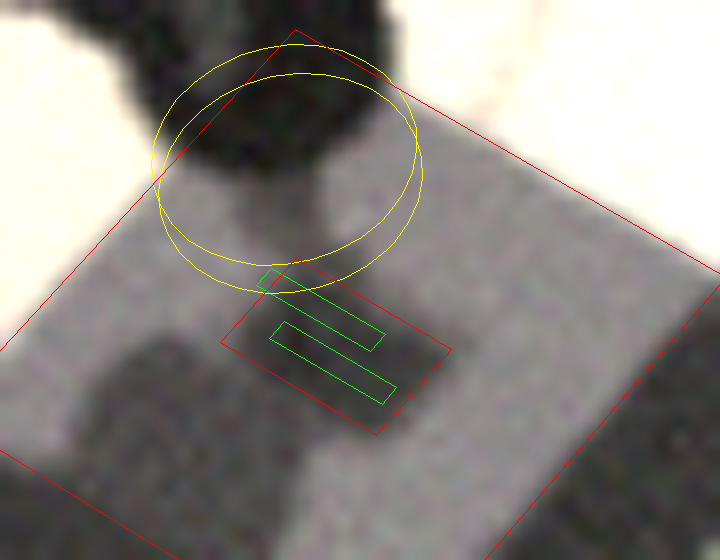

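```bash
python3 -m pendant '[0,0.14,0.5,0,0,0, 0,0.14,1.5,0,0,0, 0,0.14,2.5,0,0,0, 0,0.14,3.2,0,0,0, 0,0.14,3.2,0,0,0]'
python3 go.py .6302 -.2480 .0998 199.8
python3 -m pendant '[0,0,0.7,0,0,0, 0,0,1.4,0,0,0, 0,0,2.1,0,0,0, 0,0,2.4,0,0,0, 0,0,2.4,0,0,0]'
python3 go.py .6302 -.2480 .0998 199.8
```

```text
time_s: 18.9
tool_pos: [0.6278, -0.247, 0.1256]
tcp_rot: [179.8, -0.2, -160.1]
force: [-1.1, 0.1, -1.5]
grip_width: 0.0171
t 18.9 pos [ 0.6278 -0.247   0.1256] rot [ 179.82   -0.18 -160.1 ] F [-1.05  0.14 -1.48] M [ 0.075 -0.023  0.014] grip 0.0171
shift cm [-0.2  -0.18  2.58] rot [ 0.18 -0.18  0.1 ] joints [ -25.2   30.9   91.1    0.    58.3 -135.1]
time_s: 19.4
tool_pos: [0.6288, -0.2475, 0.1032]
tcp_rot: [179.9, -0.1, -160.1]
force: [-0.2, -0.5, -1.1]
grip_width: 0.0171
t 19.4 pos [ 0.6288 -0.2475  0.1032] rot [ 1.7993e+02 -7.0000e-02 -1.6010e+02] F [-0.24 -0.52 -1.08] M [-0.031 -0.     0.009] grip 0.0171
shift cm [-0.12 -0.1   0.34] rot [ 0.07 -0.07  0.1 ] joints [ -25.2   32.5   91.5    0.    56.  -135.1]
```

Entering freely. Lower the last few mm until light contact.

```bash
python3 -m pendant '[0,0,0,0,0,0, 0,0,0.15,0,0,0, 0,0,0.3,0,0,0, 0,0,0.3,0,0,0]'
python3 go.py .6302 -.2480 .0998 199.8
python3 -m pendant '[0,0,0.1,0,0,0, 0,0,0.15,0,0,0, 0,0,0.15,0,0,0]'
python3 go.py .6302 -.2480 .0998 199.8
```

```text
time_s: 19.8
tool_pos: [0.6293, -0.2477, 0.1011]
tcp_rot: [180.0, -0.0, -160.1]
force: [0.6, -0.0, -1.1]
grip_width: 0.0174
t 19.8 pos [ 0.6293 -0.2477  0.1011] rot [ 180.    -0.  -160.1] F [ 0.57 -0.   -1.07] M [ 0.036  0.019 -0.062] grip 0.0174
shift cm [-0.08 -0.06  0.13] rot [ 0.  -0.   0.1] joints [ -25.2   32.7   91.5    0.    55.8 -135.1]
time_s: 20.1
tool_pos: [0.6294, -0.2477, 0.0999]
tcp_rot: [-180.0, 0.0, -160.1]
force: [-0.3, 0.4, -0.6]
grip_width: 0.0176
t 20.1 pos [ 0.6294 -0.2477  0.0999] rot [-180.     0.  -160.1] F [-0.35  0.38 -0.65] M [-0.021  0.066 -0.026] grip 0.0176
shift cm [-0.07 -0.05  0.01] rot [-0.   0.   0.1] joints [ -25.2   32.8   91.6    0.    55.6 -135.1]
```

```bash
python3 -m pendant '[0,0,0.05,0,0,0, 0,0,0.1,0,0,0, 0,0,0.1,0,0,0]'
python3 go.py .6302 -.2480 .0998 199.8|head -1
python3 -m pendant '[0,0,0.05,0,0,0, 0,0,0.1,0,0,0, 0,0,0.1,0,0,0]'
python3 go.py .6302 -.2480 .0998 199.8|head -1
```

```text
time_s: 20.4
tool_pos: [0.6294, -0.2478, 0.0998]
tcp_rot: [-180.0, -0.0, -160.1]
force: [-1.5, 0.4, 4.8]
grip_width: 0.0177
t 20.4 pos [ 0.6294 -0.2478  0.0998] rot [-180.     -0.   -160.09] F [-1.53  0.42  4.76] M [ 0.192  0.502 -0.023] grip 0.0177
time_s: 20.7
tool_pos: [0.6295, -0.2478, 0.0998]
tcp_rot: [180.0, -0.0, -160.1]
force: [-3.4, 0.9, 9.2]
grip_width: 0.0175
t 20.7 pos [ 0.6295 -0.2478  0.0998] rot [ 1.7999e+02 -1.0000e-02 -1.6009e+02] F [-3.38  0.92  9.24] M [0.318 0.693 0.065] grip 0.0175
```

Collar is firmly on the block at the original height of 0.0998. Back off slightly, open, and check before leaving.

```bash
python3 -m pendant '[0,0,-0.15,0,0,0, 0,0,-0.15,0,0,0]'
python3 -m pendant '[0,0,0,0,0,0, 0,0,0,0,0,0, 0,0,0,0,0,0, 0,0,0,0,0,0, 0,0,0,0,0,0]' 6
python3 go.py .6294 -.2478 .2 199.8
python3 - <<'E'
from h import *
c=read_camera("scene")
a=c["pixels"][240:350,190:310]
cv2.imwrite("pics/j.png",cv2.resize(np.clip(a.astype(int)*2,0,255).astype(np.uint8),None,fx=5,fy=5,interpolation=cv2.INTER_CUBIC))
E
```

```text
time_s: 20.9
tool_pos: [0.6297, -0.2479, 0.0998]
tcp_rot: [-180.0, 0.0, -160.1]
force: [-1.5, 1.5, 3.6]
grip_width: 0.0171
time_s: 21.4
tool_pos: [0.6292, -0.2477, 0.0989]
tcp_rot: [180.0, -0.0, -160.1]
force: [0.1, 0.3, -0.5]
grip_width: 0.0599
t 21.4 pos [ 0.6292 -0.2477  0.0989] rot [ 1.7999e+02 -1.0000e-02 -1.6010e+02] F [ 0.12  0.29 -0.49] M [0.031 0.006 0.008] grip 0.0599
shift cm [-1.000e-02 -1.000e-02 -1.011e+01] rot [ 0.01 -0.01  0.1 ] joints [ -25.2   32.9   91.6   -0.    55.6 -135.1]
```

View pics/j.png

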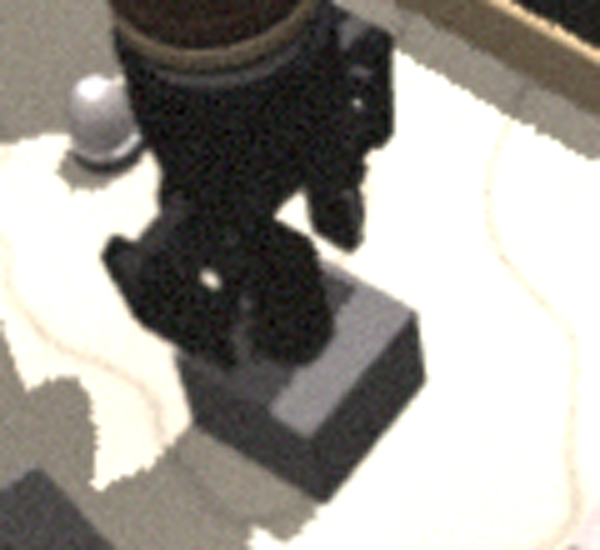

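The jaws are open on both sides of the upright handle, whose collar sits on the block (crop 300,340). I'll retreat straight up and then aside for a clear view.

```bash
python3 -m pendant '[0,0,-2,0,0,0, 0,0,-6,0,0,0, 0,0,-11,0,0,0, 0,0,-15,0,0,0, 0,0,-15,0,0,0]'
python3 go.py .5 -.5 .25 199.8
python3 -m pendant '[2,3.5,0,0,0,0, 5,7,0,0,0,0, 8,11,0,0,0,0, 11,14,0,0,0,0, 11,14,0,0,0,0]' >/dev/null; python3 go.py .35 -.5 .25 199.8
```

```text
time_s: 21.95
tool_pos: [0.6337, -0.2498, 0.2584]
tcp_rot: [-179.4, 0.6, -160.1]
force: [-0.2, -0.1, 0.8]
grip_width: 0.0599
t 21.95 pos [ 0.6337 -0.2498  0.2584] rot [-179.36    0.64 -160.09] F [-0.25 -0.15  0.83] M [ 0.024 -0.014  0.071] grip 0.0599
shift cm [ 21.1  -18.97   0.82] rot [-0.64  0.64  0.11] joints [ -25.2   23.2   85.9   -0.    70.  -135.1]
t 22.45 pos [ 0.4713 -0.15    0.246 ] rot [ 179.59   -0.43 -160.04] F [-0.6  -0.18 -0.36] M [ 0.017 -0.071 -0.01 ] grip 0.0599
shift cm [ 23.35 -28.76  -0.43] rot [ 0.4  -0.43  0.16] joints [ -22.7    4.1  111.     0.    65.5 -132.7]
```

```bash
python3 -m pendant '[2.5,-4,0,0,0,0, 5,-8,0,0,0,0, 8,-12,0,0,0,0, 11,-16,0,0,0,0, 14,-20,0,0,0,0]' | head -2
python3 -m pendant '[3,-4,0,0,0,0, 5,-8,0,0,0,0, 5,-8,0,0,0,0, 5,-8,0,0,0,0]' | head -2
python3 - <<'E'
from h import *
for n in("scene","top"):
    c=read_camera(n); np.save(f"pics/z_{n}.npy",c,allow_pickle=True); cv2.imwrite(f"pics/z_{n}.png",c["pixels"])
    for t in("driver","driver_grip","stand"): print(n,t,[(round(d["p"],2),[round(v,1) for v in d["position"]]) for d in pinpoint(c,t)])
from ang import fitcam
L=lambda f:np.load(f,allow_pickle=True).item()
print(fitcam(L("pics/z_top.npy"),107),fitcam(L("pics/z_scene.npy"),107))
s,t=L("pics/z_scene.npy")["pixels"],L("pics/z_top.npy")["pixels"]
f=lambda c,x,y:cv2.resize(np.clip(c[y:y+80,x:x+80].astype(int)*2,0,255).astype(np.uint8),None,fx=5,fy=5,interpolation=cv2.INTER_CUBIC)
cv2.imwrite("pics/z2.png",np.hstack([f(s,210,270),f(t,375,175)]))
E
```

```text
time_s: 22.95
tool_pos: [0.4143, -0.3914, 0.2489]
time_s: 23.35
tool_pos: [0.3944, -0.4825, 0.2482]
scene driver [(0.98, [304.6, 343.1]), (0.75, [252.6, 315.2])]
scene driver_grip [(0.94, [246.3, 298.0]), (0.74, [350.6, 369.9])]
scene stand [(0.82, [252.0, 319.3]), (0.64, [197.9, 366.8])]
top driver [(0.85, [373.5, 161.1]), (0.8, [409.1, 215.8]), (0.69, [408.4, 218.0])]
top driver_grip [(0.91, [349.4, 124.1]), (0.54, [419.0, 205.5])]
top stand [(0.97, [474.5, 193.9]), (0.71, [409.1, 217.6])]
(array([ 0.4745, -0.0332]), np.float64(107.6), '+-', np.float64(0.31), np.float64(11844.0)) (array([ 0.4742, -0.033 ]), np.float64(108.35), '+-', np.float64(0.65), np.float64(2333.0))
```

View pics/z2.png

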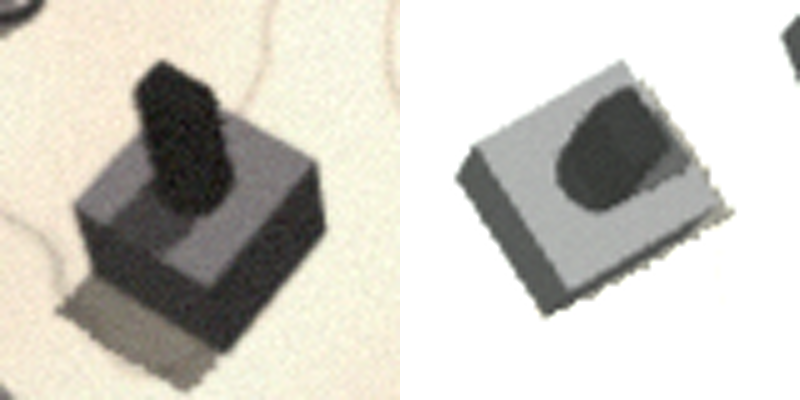

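View pics/z_scene.png

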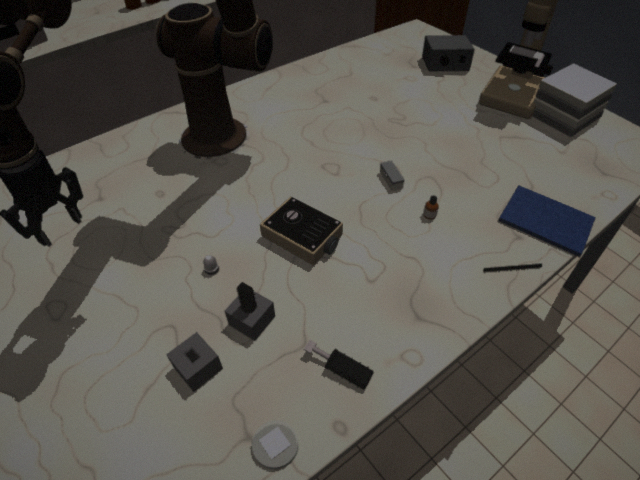

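View pics/z_top.png

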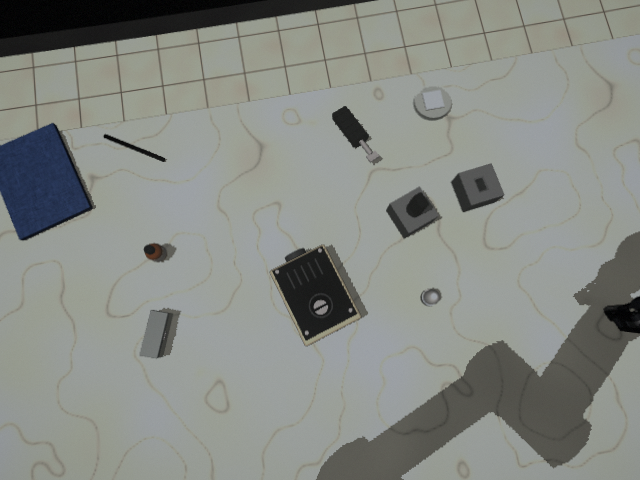

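The driver stands upright with its collar on the block (scene 248,297; top 415,205), as at the start. The slot now lies along the lamp house's y, the other items are where they were, and the arm is clear.

```bash
python3 -c "
from rig import *
print(job_done())"
```

```text
the job is handed in; nothing more can be done
None
```

The lock is turned clockwise against its stop, the driver is back in its stand, and I handed the job in at about 23.5 s of the 72 s allowed. `job_done()` reports no verdict, so what follows rests on my own measurements.

**What I did**
- I took the smaller driver from the stand nearer the base and eased the blade into the slot with about 3 N of sideways force.
- I turned the lock until the torque rose from about 0.1 to 0.2–0.25 N m, which I read as the stop.
- I unwound the driver to zero torque before lifting it out. I then set it back in the stand until the collar touched at its original height, and released it.

**Last checks**
- **Lock:** The top picture puts the slot at about 89° (1.55 rad) and the scene picture at about 88° (1.53 rad), against a threshold of 1.52 rad. The two differ by about 1°, which is close to their error, so the margin in the pictures is slim. The torque rise is the firmer evidence that the lock is home.
- **Driver:** It stands upright with the collar down, and looks the same as before in both pictures.
- **Bystanders:** The bottle, objective and slide box look unmoved, and the arm is clear of everything.

**Also changed:** The larger look-alike driver, which stood free on the bench, fell over during my approach. It had already shifted slightly between the two early pictures while the arm stood still, so I believe it tipped over by itself. I left it lying there.

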